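# Refit the keyhole cover of a sloping terminal box and lock it with its gate bolt

### The job

Close up the blue terminal box. First lift the red knob of the gate bolt over the brass bump and draw the bolt back until it drops on the far side; then hang the yellow cover by its keyholes over the two screws on the sloping face and pull it down the slope until it is fully home. Finally lift the bolt back over the bump and let it drop fully down in its shut place above the cover, let go, and leave the two cartons and the bowl where they are.

Things in the scene. Friction and masses are not known exactly. Their poses are not given: they have to be found in the camera images.
- face: Grey sloping face (150 mm up the slope x 300 mm wide) of a blue terminal box fixed on the worktop, 26 degrees from level, low edge toward the robot. Origin: middle of its surface. Axes: +x up the slope, +y along the face to the left seen from the robot, +z square out of the face. The cover belongs on the right-hand part over the dark terminal opening; the gate bolt is at the upper left.
- screw_right (a point): Top of the right-hand screw's head, 15 mm out from the face, at x -14, y -128 mm of the face; axes as the face. Head 18 mm across, 6.5 mm thick, chamfered top, on a shank 8 mm across that leaves 8.5 mm between face and head.
- screw_left (a point): The same for the left-hand screw, 90 mm from the other, at x -14, y -38 mm of the face.
- cover_handle (a point): Middle of the black grip bar of the loose yellow cover (90 x 130 x 6 mm, about 0.35 kg), which starts flat on the worktop, handle up. Axes: +x to the edge that goes up the slope, +y left, +z out of the plate. The plate's underside is 34 mm below. Bar 58 mm long in y, 16 thick in x, 20 high in z, on two posts. Hung and fully home it is at x -26, y -83, z 34 mm of the face.
- keyhole_left (a point): Centre of the wide part of the cover's left keyhole, at the plate's underside: 12 mm down-slope (-x) and 45 mm to the left of the handle; axes as the handle's. A 28 mm square hole; on its +x side a 4 mm funnel leads to a 12 mm wide slot. A screw at the slot's end stands 24 mm (+x) from this point, so the cover is pulled 24 mm down the slope after it is set over the heads.
- keyhole_right (a point): The same for the right keyhole, 90 mm from the other, 45 mm to the right of the handle.
- bolt_knob (a point): Middle of the red knob of the gate bolt: 16 mm thick up the slope, 30 mm along y, 32 mm high; axes as the face. Shut and down it is at x 31, y 34, z 41 mm of the face. It stands on a steel bolt 14 mm thick that runs along y through two dark staples 38 mm high, 12 mm wide, at y 2 and y 102 mm of the face. Shut, the nose reaches 24 mm across the upper edge of the home cover and bars hanging it.
- bump (a point): Top of the fixed brass detent bump (12 mm square, 10 mm high) at x 50, y 54 mm of the face, in the middle of the travel. An 8 mm wide foot on the up-slope side of the knob runs against it: the bolt must be lifted 9 mm or more to cross.
- bolt_slide (a joint): Travel of the bolt along the face's +y, m: 0 shut (stop), 0.040 fully drawn back (stop); about 1 N of friction. Lowered, it can move only between 0 and 0.010 or between 0.030 and 0.040.
- bolt_lift (a joint): Lift of the bolt square out of the face, m: 0 down, 0.016 at the upper stop. A spring presses it down with 3.6 N, rising to 5.5 N at the top; let go, it drops by itself.
- carton_a: Bystander: white and green parts carton 99 x 70 x 106 mm, origin under its middle. The parts racks behind the work rise from about x = 0.575 m of the robot's base where y is below -0.12 m, and from 0.625 m left of that: keep hand and cover clear of them.
- parts_bowl: Bystander: steel bowl of bolts, 142 mm across, 78 mm high, origin under its middle.
- carton_c: Bystander: white and green parts carton 95 x 68 x 74 mm in the gap between the racks, origin under its middle.

How it is judged:
By the outcome, as a careful person would: the job done as asked, in the order asked, and still so for the second after the job is handed in, with the robot touching nothing.
It also fails if it takes over 72 s, if anything falls off the work surface, if the arm or the gripper's body presses on something with over 40 N, if the wrist force passes 120 N, or if a joint passes its speed limit or range.

### The arm

A 6-joint arm with a two-finger parallel gripper is mounted at the origin on a cart in front of the work surface, level with it; the furniture and walls round the work are solid. World frame = base frame: x ahead of the robot, y to its left, z up, the work surface at z = 0. Lengths are in m, angles in rad, forces in N, time in s.
With the tool pointing down it reaches from about 0.15 to 0.775 m from the base axis. Payload 6.1 kg.
Tool frame: the origin (TCP) lies on the centre line of the jaws, within the pads' length; the fingertips stand 19 mm ahead of it and the grasp point (between the pads) is the TCP; z points along the fingers, y is the line along which they close (so a half turn about z gives the same grasp; the last joint's range is limited). The gripper opens to 85 mm and grips with 20 to 120 N. Pads are 22 mm wide; open, the fingers measure 114 mm over their backs; the gripper's body (76 mm by 85 mm) begins 54 mm behind the grasp point. The pads swing forward as they close: fully open they stand 13 mm farther back than shut.
Start: joints at [1.165, 0.126, -0.04, 1.405, 0, 1.571], TCP at [0.207, 0.482, 0.25] pointing down, gripper open.
Joint ranges: [-2.72, 2.72], [-0.95, 1.95], [-1.27, 1.35], [-1.78, 2.02], [-1.46, 1.47], [-3.14, 3.14]. Speed limits (rad/s): [2.39, 2.39, 3.01, 3.14, 3.14, 3.14].

### API

Orientations are given as a unit quaternion [w, x, y, z].
In Python, from rig import ctrl gives the robot as it stands.
- The arm moves only by the tool move_arm, never from a script. Its argument "targets" is a list of rows, each an object of numbers: "wx", "wy", "wz": the turn, a rotation vector about the tool's x, y, z in units of 5 degrees (1.0 is 5 degrees); "dx", "dy", "dz": the shift along the tool's x, y, z in mm; "grip": the opening, from 0 (shut) to 1 (fully open). In form: [{"wx": .., "wy": .., "wz": .., "dx": .., "dy": .., "dz": .., "grip": ..}, ...]. A call has 1 to 12 rows; each row shifts and turns the commanded pose from where the row before left it, along the tool's axes as they then stand; what a row does not reach is not made up. A row lasts 1/12 s, in which the tool goes at most 41.7 mm and 7.16 degrees, less where a joint would pass 70% of its speed; a pose out of reach is approached as far as the arm can. A call is refused whole if a number of a shift passes 41.7 or a number of a turn 1, either way. A call with a gripper value outside its range is refused whole. The fingers move at their own pace and stop on an object; "newtons" is the grip in N (left out, the last holds). Time passes only in rows, so rows that do not move let the fingers close. It gives the time, the measured TCP pose, the force, the opening and the grip force at its end, in the units of the state.
- ctrl.state(): the state, without advancing time (a new reading comes with each control period).
- ctrl.capture(name): name is "scene" or "side" or "wrist"; returns a dict with "img" (480x640x3 uint8, blue, green, red), "depth" (480x640 float32, m along the optical axis (not along the pixel's ray), 0 where there is no reading), "mtx" (3x3 intrinsics, pixels), "k1" (the pictures are not rectified: a ray, as slopes to the right and down, at radius r is drawn at 1 + k1 r^2 times it, then the intrinsics apply), "R" (3x3) and "t" (3): a world point X has camera coordinates R X + t. Camera axes: x right, y down, z forward; pixel columns grow to the right and rows downward; lengths in m; the calibration is good to about 2 mm. A picture is of the moment at which its call begins.
- ctrl.job_done(): hands the job in; it is judged then, once.
The state is a dict: "time_s": time; "qpos": joint angles; "qd": joint speeds; "joint_efforts": joint torques, N m; "tool_pos": TCP position; "tcp_rot": TCP orientation; "contact_force": force on the tool from outside, world axes, zero at the start; "moment": the same for the moment, N m; "grip_width": opening from 0.0 (shut) to 1.0 (fully open); "gripper_force": force on a finger pad.
Only numpy, scipy, OpenCV 4.12 (cv2) and the standard library are available. Lean on these libraries where they do the work, as an engineer would, in place of code of your own. Each camera call takes 0.05 s, during which the arm holds its last target. There are 200 camera calls.

## Working session

There is one attempt and no reset: what is moved stays moved. The work goes in short steps, Python scripts to look and compute and a tool call to move; the robot and the scene stay as the last step left them, time stands still between calls to the robot, and variables do not carry over. Pictures are saved under pics/ and viewed, at most 10 in all, crops included, and the job is handed in when it is done.

Besides the shell and the picture viewer there is one more tool, called as name(argument=value, ...), one argument or row to a line, values as JSON. move_arm: Moves the arm, as the interface text tells. Its arguments: {"type":"object","properties":{"targets":{"type":"array"},"newtons":{"type":"number"}},"required":["targets"]}

```bash
ls; mkdir -p pics; cat > h.py <<'E'
import numpy as np, cv2, pickle
from rig import ctrl
def cap(n):
    return ctrl.capture(n)
def ray(c,u,v):
    p=np.array([[(u-c['mtx'][0][2])/c['mtx'][0][0],(v-c['mtx'][1][2])/c['mtx'][1][1]]])[0]
    q=p.copy()
    for _ in range(20): q=p/(1+c['k1']*(q@q))
    R=np.array(c['R']);t=np.array(c['t'])
    return -R.T@t, R.T@np.array([q[0],q[1],1.])
def pt(c,u,v):  # depth point
    d=c['depth'][int(round(v)),int(round(u))]; o,r=ray(c,u,v); return o+r*d
def cloud(c,mask):
    vs,us=np.nonzero(mask&(c['depth']>0)); 
    m=np.array(c['mtx']);p=np.stack([(us-m[0,2])/m[0,0],(vs-m[1,2])/m[1,1]],1);q=p.copy()
    for _ in range(20): q=p/(1+c['k1']*(q**2).sum(1,keepdims=True))
    d=c['depth'][vs,us]; X=np.c_[q,np.ones(len(q))]*d[:,None]
    return (X-np.array(c['t']))@np.array(c['R']), us, vs
def hsv(c): return cv2.cvtColor(c['img'],cv2.COLOR_BGR2HSV)
E
python3 - <<'E'
from h import *
for n in ['scene','side','wrist']:
    c=cap(n); cv2.imwrite(f'pics/{n}0.png',c['img']); pickle.dump(c,open(f'{n}0.pkl','wb'))
    print(n,np.round(-np.array(c['R']).T@c['t'],3),np.round(c['R'],2).tolist(),c['k1'],(c['depth']>0).mean())
print(ctrl.state())
E
```

```text
pics
scene [-0.645 -0.74   1.161] [[0.47, -0.88, 0.0], [-0.53, -0.29, -0.8], [0.7, 0.37, -0.6]] -0.10022667275915145 0.9959537760416667
side [ 0.239 -1.365  1.187] [[0.97, -0.25, 0.02], [-0.14, -0.62, -0.77], [0.2, 0.75, -0.63]] -0.08941416875314985 0.995908203125
wrist [0.133 0.513 0.374] [[0.39, 0.92, -0.0], [0.87, -0.37, 0.31], [0.29, -0.12, -0.95]] -0.059960434495113554 0.9959049479166666
{'time_s': 0.15, 'qpos': array([ 1.16498418e+00,  1.26283996e-01, -4.03730271e-02,  1.40538773e+00,
       -2.04637435e-05,  1.57080924e+00]), 'qd': array([-1.08548569e-03, -2.65846690e-03,  1.30858625e-03, -9.57280676e-04,
        6.38549987e-06, -1.63724280e-04]), 'joint_efforts': array([ 1.14312232e-03, -4.36269736e+01,  3.53152335e+01,  1.33907661e-02,
        1.84726662e-05, -9.98253597e-06]), 'tool_pos': array([0.20714473, 0.48209738, 0.24968638]), 'tcp_rot': array([-1.15763615e-04,  2.01522910e-01,  9.79483602e-01, -6.13471118e-04]), 'contact_force': array([-0.15485237, -0.8935977 , -0.14447102]), 'moment': array([-0.01473498,  0.02071695,  0.02227482]), 'gripper_force': 0.0, 'grip_width': 0.998355164743943}
```

View pics/scene0.png

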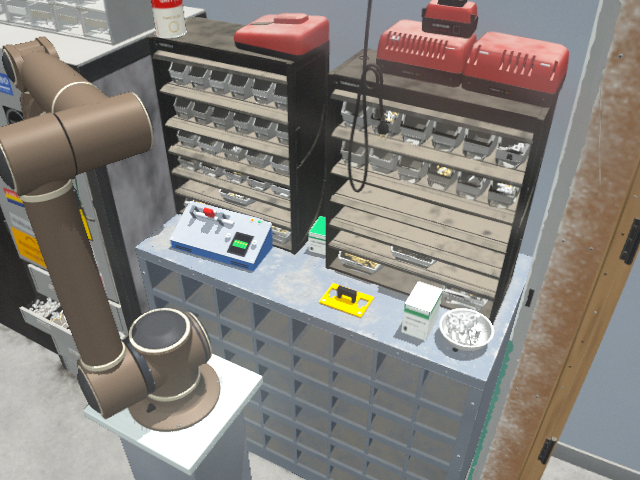

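View pics/side0.png

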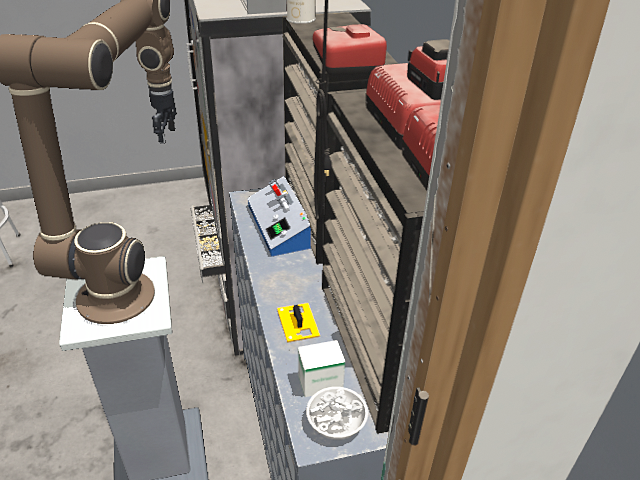

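The scene view shows the box at about (222,235) with the red knob at (210,212), the cover at (347,297), a carton at (422,310) and the bowl at (466,330). The side view shows the box at (280,215) and the cover at (298,321).

```bash
python3 - <<'E'
from h import *
for n,(x0,x1,y0,y1) in {'scene':(165,280,195,270),'side':(245,315,175,260)}.items():
    c=pickle.load(open(n+'0.pkl','rb')); H=hsv(c)
    m=np.zeros((480,640),bool); m[y0:y1,x0:x1]=1
    X,u,v=cloud(c,m); h=H[v,u]
    # plane points: normal estimation by RANSAC with 26deg tilt
    s=(X[:,2]>0.02)&(X[:,2]<0.14)&(h[:,1]<60)&(h[:,2]>90)
    P=X[s]; best=0; rng=np.random.default_rng(0)
    for _ in range(3000):
        a,b,d=P[rng.choice(len(P),3,False)]; N=np.cross(b-a,d-a); l=np.linalg.norm(N)
        if l<1e-5: continue
        N/=l; N*=np.sign(N[2])
        if abs(np.degrees(np.arccos(N[2]))-26)>6: continue
        k=abs((P-a)@N)<.003
        if k.sum()>best: best=k.sum(); K=k
    Q=P[K]; o=Q.mean(0); N=np.linalg.svd(Q-o)[2][2]; N*=np.sign(N[2])
    print(n,len(P),best,'o',o.round(4),'N',N.round(3),np.degrees(np.arccos(N[2])))
    print(' ext',Q.min(0).round(3),Q.max(0).round(3))
    ex=np.array([-N[0],-N[1],0]);ex/=np.linalg.norm(ex); yaw=np.degrees(np.arctan2(ex[1],ex[0])); print(' yaw',yaw)
    r=((h[:,0]<8)|(h[:,0]>172))&(h[:,1]>140)&(h[:,2]>80); print(' red',r.sum(),np.median(X[r],0).round(4),X[r].min(0).round(3),X[r].max(0).round(3))
    Hm=(H[...,0]>22)&(H[...,0]<35)&(H[...,1]>180)&(H[...,2]>120); 
    mm=np.zeros((480,640),bool); mm[270:345,270:385]=1
    Y,_,_=cloud(c,Hm&mm); print(' yellow',len(Y),Y.mean(0).round(4),np.percentile(Y,[1,99],0).round(3)); 
    print('  rect',cv2.minAreaRect((Y[:,:2]*1000).astype(np.float32)))
    I=c['img'][y0:y1,x0:x1]; cv2.imwrite(f'pics/c_{n}.png',cv2.resize(I,None,fx=6,fy=6,interpolation=cv2.INTER_CUBIC))
E
```

```text
scene 4829 1879 o [0.5298 0.228  0.0655] N [-0.418 -0.037  0.908] 24.793951058919884
 ext [0.442 0.07  0.028] [0.649 0.391 0.117]
 yaw 5.002496372104293
 red 71 [0.5244 0.2686 0.1243] [0.517 0.254 0.103] [0.54  0.287 0.136]
 yellow 646 [ 0.4812 -0.2255  0.0036] [[ 0.444 -0.285 -0.003]
 [ 0.536 -0.157  0.01 ]]
  rect ((491.0195007324219, -220.6044921875), (132.3097686767578, 96.9028549194336), 89.83241271972656)
side 2827 1439 o [0.5349 0.2197 0.0689] N [-0.444 -0.041  0.895] 26.480526704802067
 ext [0.449 0.042 0.03 ] [0.623 0.508 0.11 ]
 yaw 5.233311857084903
 red 55 [0.5327 0.2632 0.1246] [0.521 0.249 0.077] [0.545 0.365 0.137]
 yellow 739 [ 0.492  -0.2259  0.0064] [[ 0.45  -0.287 -0.001]
 [ 0.538 -0.159  0.013]]
  rect ((493.75341796875, -223.55052185058594), (89.66535186767578, 136.65882873535156), 0.1510923057794571)
```

View pics/c_scene.png

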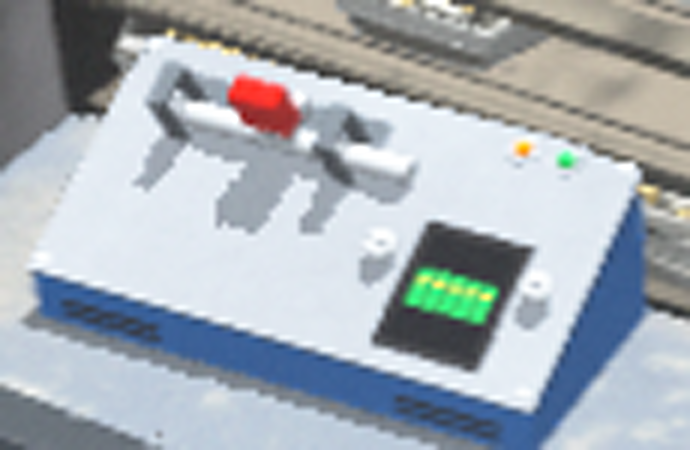

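The crop shows the knob at (262,105), the screws at (380,243) and (537,285), and the two staples. The face origin is near (0.52,0.23,0.07) with a yaw of about 5°. Next I'll move to a hover pose for a close look.

```bash
cat >> h.py <<'E'
from scipy.spatial.transform import Rotation as Ro
def qR(q): return Ro.from_quat([q[1],q[2],q[3],q[0]]).as_matrix()
def frame(yaw,tilt):
    c,s=np.cos(yaw),np.sin(yaw);ct,st=np.cos(tilt),np.sin(tilt)
    fx=np.array([ct*c,ct*s,st]);fy=np.array([-s,c,0]);return np.stack([fx,fy,np.cross(fx,fy)],1)
def tool(F): return np.stack([F[:,1],F[:,0],-F[:,2]],1)
def plan(p,R,N,s=None):
    s=s or ctrl.state(); p0=np.array(s['tool_pos']);R0=qR(s['tcp_rot'])
    w=Ro.from_matrix(R0.T@R).as_rotvec(); rows=[];k=1
    for i in range(N):
        Ri=R0@Ro.from_rotvec(w*i/N).as_matrix(); rows.append(Ri.T@(p-p0)/N*1000)
    print('t',round(s['time_s'],2),'p',p0.round(4),'F',np.round(s['contact_force'],1),'grip',round(s['grip_width'],3),round(s['gripper_force'],1))
    print('deg',np.degrees(w).round(1),'w/row (5deg)',(np.degrees(w)/5/N).round(3),'N',N)
    for r in rows: print(r.round(1))
E
python3 - <<'E'
from h import *
F=frame(np.radians(5.1),np.radians(26)); o=np.array([.521,.231,.0735])
plan(o+F@[0,0,.2],tool(F),12)
E
```

```text
t 0.15 p [0.2071 0.4821 0.2497] F [-0.2 -0.9 -0.1] grip 0.998 0.0
deg [-23.5 -13.9  60.6] w/row (5deg) [-0.391 -0.232  1.009] N 12
[-25.9 -12.4  -0.3]
[-26.9 -10.   -0.1]
[-27.6  -7.6   0.1]
[-28.2  -5.2   0.5]
[-28.5  -2.7   0.9]
[-28.6  -0.2   1.4]
[-28.5   2.2   2.1]
[-28.2   4.6   2.7]
[-27.6   7.    3.5]
[-26.8   9.3   4.3]
[-25.8  11.4   5.2]
[-24.6  13.4   6.2]
```

move_arm(
  targets=[
    {"wx": -0.39, "wy": -0.23, "wz": 1, "dx": -26, "dy": -12, "dz": 0},
    {"wx": -0.39, "wy": -0.23, "wz": 1, "dx": -27, "dy": -10, "dz": 0},
    {"wx": -0.39, "wy": -0.23, "wz": 1, "dx": -28, "dy": -8, "dz": 0},
    {"wx": -0.39, "wy": -0.23, "wz": 1, "dx": -28, "dy": -5, "dz": 0},
    {"wx": -0.39, "wy": -0.23, "wz": 1, "dx": -28, "dy": -3, "dz": 1},
    {"wx": -0.39, "wy": -0.23, "wz": 1, "dx": -29, "dy": 0, "dz": 1},
    {"wx": -0.39, "wy": -0.23, "wz": 1, "dx": -28, "dy": 2, "dz": 2},
    {"wx": -0.39, "wy": -0.23, "wz": 1, "dx": -28, "dy": 5, "dz": 3},
    {"wx": -0.39, "wy": -0.23, "wz": 1, "dx": -28, "dy": 7, "dz": 3},
    {"wx": -0.39, "wy": -0.23, "wz": 1, "dx": -27, "dy": 9, "dz": 4},
    {"wx": -0.39, "wy": -0.23, "wz": 1, "dx": -26, "dy": 11, "dz": 5},
    {"wx": -0.39, "wy": -0.23, "wz": 1, "dx": -25, "dy": 13, "dz": 6},
  ],
)

```text
$.targets[0]: bad value
```

```bash
python3 - <<'E'
from h import *
F=frame(np.radians(5.1),np.radians(26)); o=np.array([.521,.231,.0735])
plan(o+F@[0,0,.2],tool(F),1)
c=cap('wrist'); pickle.dump(c,open('w1.pkl','wb')); cv2.imwrite('pics/w1.png',c['img'])
E
```

```text
t 0.15 p [0.2071 0.4821 0.2497] F [-0.2 -0.9 -0.1] grip 0.998 0.0
deg [-23.5 -13.9  60.6] w/row (5deg) [-4.698 -2.788 12.111] N 1
[-310.3 -148.4   -3.4]
```

View pics/w1.png

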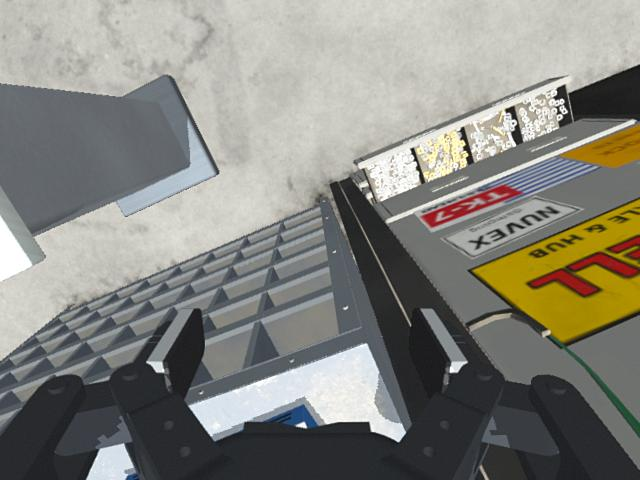

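The move was refused, so this view is still from the start pose: worktop edge, and fingers at (180,340) and (450,340). I'll give all the fields, grip included.

move_arm(
  targets=[
    {"wx": -0.39, "wy": -0.23, "wz": 1, "dx": -26, "dy": -12, "dz": 0, "grip": 1},
    {"wx": -0.39, "wy": -0.23, "wz": 1, "dx": -27, "dy": -10, "dz": 0, "grip": 1},
    {"wx": -0.39, "wy": -0.23, "wz": 1, "dx": -28, "dy": -8, "dz": 0, "grip": 1},
    {"wx": -0.39, "wy": -0.23, "wz": 1, "dx": -28, "dy": -5, "dz": 0, "grip": 1},
    {"wx": -0.39, "wy": -0.23, "wz": 1, "dx": -28, "dy": -3, "dz": 1, "grip": 1},
    {"wx": -0.39, "wy": -0.23, "wz": 1, "dx": -29, "dy": 0, "dz": 1, "grip": 1},
    {"wx": -0.39, "wy": -0.23, "wz": 1, "dx": -28, "dy": 2, "dz": 2, "grip": 1},
    {"wx": -0.39, "wy": -0.23, "wz": 1, "dx": -28, "dy": 5, "dz": 3, "grip": 1},
    {"wx": -0.39, "wy": -0.23, "wz": 1, "dx": -28, "dy": 7, "dz": 3, "grip": 1},
    {"wx": -0.39, "wy": -0.23, "wz": 1, "dx": -27, "dy": 9, "dz": 4, "grip": 1},
    {"wx": -0.39, "wy": -0.23, "wz": 1, "dx": -26, "dy": 11, "dz": 5, "grip": 1},
    {"wx": -0.39, "wy": -0.23, "wz": 1, "dx": -25, "dy": 13, "dz": 6, "grip": 1},
  ],
)

```text
time_s: 1.2
tool_pos: [0.4345, 0.2221, 0.2548]
tcp_rot: [0.151, 0.656, 0.721, 0.167]
contact_force: [0.4, 0.8, 0.2]
grip_width: 1.0
gripper_force: 0.0
```

```bash
python3 - <<'E'
from h import *
F=frame(np.radians(5.1),np.radians(26)); o=np.array([.521,.231,.0735])
plan(o+F@[0,0,.2],tool(F),1)
c=cap('wrist'); pickle.dump(c,open('w1.pkl','wb')); cv2.imwrite('pics/w1.png',c['img'])
E
```

```text
t 1.2 p [0.4345 0.2221 0.2548] F [0.4 0.8 0.2] grip 1.0 0.0
deg [ 0.  -0.2  0.3] w/row (5deg) [ 0.004 -0.04   0.051] N 1
[ 1.2 -1.3  1. ]
```

View pics/w1.png

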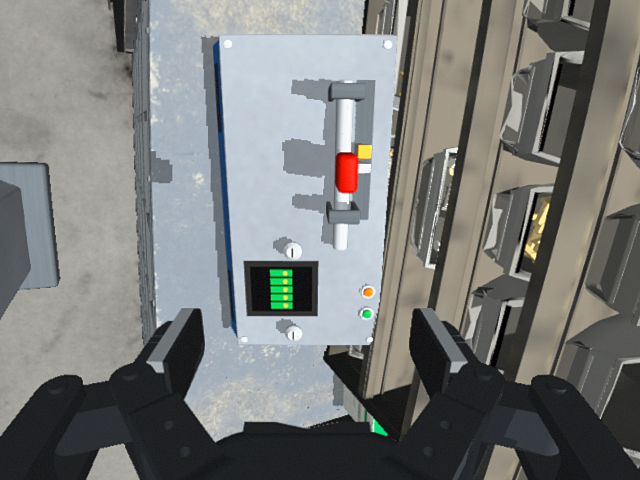

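The wrist view shows the knob at (346,172), the bump at (364,152), screws at (292,250) and (292,334), and the left-hand face corners at (219,36) and (396,36).

```bash
python3 - <<'E'
from h import *
c=pickle.load(open('w1.pkl','rb')); H=hsv(c)
m=np.zeros((480,640),bool); m[60:240,230:285]=1
X,u,v=cloud(c,m); o=np.median(X,0); 
k=np.ones(len(X),bool)
for _ in range(5):
    o=X[k].mean(0); N=np.linalg.svd(X[k]-o,full_matrices=False)[2][2]; N*=np.sign(N[2]); k=abs((X-o)@N)<.003
print('N',N.round(4),np.degrees(np.arccos(N[2])),k.mean(),'yaw',np.degrees(np.arctan2(-N[1],-N[0])), 'res',((X-o)@N)[k].std())
def on(u,v,h):
    a,r=ray(c,u,v); return a+r*((o+N*h-a)@N)/(r@N)
# refine screws: bright disc
S=[]
for (a,b) in [(292,250),(292,334)]:
    g=cv2.cvtColor(c['img'],cv2.COLOR_BGR2GRAY)[b-16:b+17,a-16:a+17]
    ci=cv2.HoughCircles(cv2.resize(g,None,fx=4,fy=4,interpolation=cv2.INTER_CUBIC),cv2.HOUGH_GRADIENT,1,60,param1=120,param2=15,minRadius=24,maxRadius=48)
    print('circ',None if ci is None else ci[0,:2]/4+[a-16,b-16,0])
    S.append(on(a,b,.015))
S=np.array(S); print('S',S.round(4),np.linalg.norm(S[0]-S[1])); 
fy=(S[0]-S[1]);fy/=np.linalg.norm(fy); print('yaw screws',np.degrees(np.arctan2(-fy[0],fy[1])), 'fy z',fy[2])
cs=[on(*p,0) for p in [(219,36),(396,36)]]; print('topedge len',np.linalg.norm(cs[0]-cs[1]))
yaw=np.arctan2(-fy[0],fy[1]); F=frame(yaw,np.radians(26)); 
O=S.mean(0)-F@[-.014,-.083,.015]; print('O',O.round(4), 'plane offset',(O-o)@N)
print('corners in F',[((p-O)@F).round(4) for p in cs])
for nm,(lo,hi) in {'red':(0,8),'bump':(20,33)}.items():
    mm=(H[...,0]>=lo)&(H[...,0]<=hi)&(H[...,1]>150)&(H[...,2]>90); z=np.zeros_like(mm); z[130:205,325:380]=1; mm&=z
    Y,_,_=cloud(c,mm); Z=(Y-O)@F; zt=np.percentile(Z[:,2],60); T=Z[abs(Z[:,2]-zt)<.004]
    print(nm,len(Z),'ztop',zt.round(4),'top rng',np.percentile(T,[2,98],0).round(4),'mid',np.percentile(T,[2,98],0).mean(0).round(4))
np.savez('face.npz',O=O,F=F)
E
```

```text
N [-0.4374 -0.0405  0.8983] 26.059811722358262 1.0 yaw 5.290314267318667 res 0.0007496756228293531
circ [[292.375 251.875   9.25 ]]
circ [[293.625 334.375   8.25 ]]
S [[0.5107 0.1948 0.0739]
 [0.5182 0.1045 0.0734]] 0.09065198345701905
yaw screws 4.703435579205537 fy z 0.00500892073207832
topedge len 0.1479669420688658
O [0.5267 0.234  0.0663] plane offset -0.0003876443069939662
corners in F [array([-0.0755,  0.146 ,  0.001 ]), array([0.0725, 0.1477, 0.0011])]
red 804 ztop 0.0573 top rng [[0.0227 0.0257 0.0538]
 [0.037  0.053  0.0588]] mid [0.0299 0.0393 0.0563]
bump 185 ztop 0.0107 top rng [[0.0436 0.0471 0.0088]
 [0.0543 0.0583 0.012 ]] mid [0.049  0.0527 0.0104]
```

```bash
python3 - <<'E'
from h import *
d=np.load('face.npz'); O0=d['O'];F0=d['F']; S=O0+F0@[-.014,-.083,.015]
F=frame(np.radians(5.1),np.radians(26)); O=S-F@[-.014,-.083,.015]; np.savez('face.npz',O=O,F=F); print(O)
c=pickle.load(open('w1.pkl','rb'))
for p in [(364,166),(366,170),(362,172),(345,110),(345,215),(346,90),(342,240)]: print(p,((pt(c,*p)-O)@F*1000).round(1))
plan(O+F@[.030,.039,.12],tool(F),5); plan(O+F@[.030,.039,.05],tool(F),10)
E
```

```text
[0.52615709 0.23404371 0.0663293 ]
(364, 166) [49.5 40.4 16.2]
(366, 170) [51.5 36.9 15.7]
(362, 172) [48.1 35.2 16.1]
(345, 110) [31.3 86.5 17.6]
(345, 215) [32.   2.1 38.9]
(346, 90) [ 29.4 100.4  38.8]
(342, 240) [ 32.6 -27.2  16.4]
t 1.25 p [0.4359 0.2196 0.2545] F [-0.  -0.6 -0.4] grip 0.999 0.0
deg [ 0.2  0.  -0.1] w/row (5deg) [ 0.007  0.001 -0.003] N 5
[ 9.1  5.8 17.8]
[ 9.1  5.8 17.8]
[ 9.1  5.8 17.8]
[ 9.1  5.9 17.8]
[ 9.1  5.9 17.8]
t 1.25 p [0.4359 0.2196 0.2545] F [-0.  -0.6 -0.4] grip 0.999 0.0
deg [ 0.2  0.  -0.1] w/row (5deg) [ 0.003  0.    -0.002] N 10
[ 4.5  2.9 15.9]
[ 4.5  2.9 15.9]
[ 4.5  2.9 15.9]
[ 4.5  2.9 15.9]
[ 4.5  2.9 15.9]
[ 4.5  2.9 15.9]
[ 4.5  2.9 15.9]
[ 4.5  2.9 15.9]
[ 4.5  2.9 15.9]
[ 4.5  2.9 15.9]
```

move_arm(
  targets=[
    {"wx": 0, "wy": 0, "wz": 0, "dx": 9, "dy": 6, "dz": 18, "grip": 0.5},
    {"wx": 0, "wy": 0, "wz": 0, "dx": 9, "dy": 6, "dz": 18, "grip": 0.5},
    {"wx": 0, "wy": 0, "wz": 0, "dx": 9, "dy": 6, "dz": 18, "grip": 0.5},
    {"wx": 0, "wy": 0, "wz": 0, "dx": 9, "dy": 6, "dz": 18, "grip": 0.5},
    {"wx": 0, "wy": 0, "wz": 0, "dx": 9, "dy": 5, "dz": 18, "grip": 0.5},
    {"wx": 0, "wy": 0, "wz": 0, "dx": 0, "dy": 0, "dz": 20, "grip": 0.5},
    {"wx": 0, "wy": 0, "wz": 0, "dx": 0, "dy": 0, "dz": 20, "grip": 0.5},
    {"wx": 0, "wy": 0, "wz": 0, "dx": 0, "dy": 0, "dz": 15, "grip": 0.5},
    {"wx": 0, "wy": 0, "wz": 0, "dx": 0, "dy": 0, "dz": 10, "grip": 0.5},
    {"wx": 0, "wy": 0, "wz": 0, "dx": 0, "dy": 0, "dz": 3, "grip": 0.5},
    {"wx": 0, "wy": 0, "wz": 0, "dx": 0, "dy": 0, "dz": 0, "grip": 0.5},
  ],
)

```text
time_s: 2.17
tool_pos: [0.5239, 0.2774, 0.1244]
tcp_rot: [0.15, 0.654, 0.722, 0.165]
contact_force: [-0.4, -0.9, 0.2]
grip_width: 0.503
gripper_force: 0.0
```

```bash
cat >> h.py <<'E'
def fs(): 
    d=np.load('face.npz'); return d['O'],d['F']
def rep():
    O,F=fs(); s=ctrl.state(); print('t',round(s['time_s'],2),'TCP face mm',((s['tool_pos']-O)@F*1000).round(1),'Fface',(s['contact_force']@F).round(1),'g',round(s['grip_width'],3),round(s['gripper_force'],1)); return s
E
python3 - <<'E'
from h import *
rep(); c=cap('wrist'); H=hsv(c); O,F=fs()
mm=((H[...,0]<=8)|(H[...,0]>=172))&(H[...,1]>150)&(H[...,2]>70); Y,u,v=cloud(c,mm); Z=(Y-O)@F*1000; k=(abs(Z[:,0]-30)<30)&(abs(Z[:,1]-40)<40)
print(k.sum(),np.percentile(Z[k],[2,50,98],0).round(1)); cv2.imwrite('pics/w2.png',c['img'])
E
```

```text
t 2.17 TCP face mm [26.9 43.4 51.5] Fface [-0.3 -0.9  0.4] g 0.503 0.0
3490 [[23.5 26.6 31.1]
 [30.7 46.5 56.1]
 [38.2 53.6 57.9]]
```

View pics/w2.png

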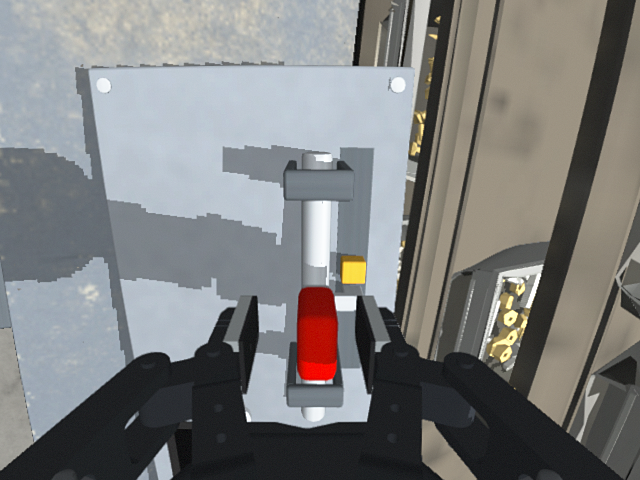

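The knob is between the pads at (317,335). It's about 4 mm off in x and 4 mm in y, so I'll correct that and close.

move_arm(
  newtons=50,
  targets=[
    {"wx": 0, "wy": 0, "wz": 0, "dx": -4, "dy": 4, "dz": 0, "grip": 0.5},
    {"wx": 0, "wy": 0, "wz": 0, "dx": 0, "dy": 0, "dz": 0, "grip": 0},
    {"wx": 0, "wy": 0, "wz": 0, "dx": 0, "dy": 0, "dz": 0, "grip": 0},
    {"wx": 0, "wy": 0, "wz": 0, "dx": 0, "dy": 0, "dz": 0, "grip": 0},
    {"wx": 0, "wy": 0, "wz": 0, "dx": 0, "dy": 0, "dz": 0, "grip": 0},
    {"wx": 0, "wy": 0, "wz": 0, "dx": 0, "dy": 0, "dz": 0, "grip": 0},
    {"wx": 0, "wy": 0, "wz": 0, "dx": 0, "dy": 0, "dz": 0, "grip": 0},
  ],
)

```text
time_s: 2.8
tool_pos: [0.5276, 0.2741, 0.1279]
tcp_rot: [0.15, 0.654, 0.722, 0.166]
contact_force: [-7.5, -1.9, 5.7]
grip_width: 0.178
gripper_force: 49.1
```

```bash
python3 -c "
from h import *
rep()"
```

```text
t 2.8 TCP face mm [31.5 39.8 53.2] Fface [-4.4 -1.2  8.5] g 0.178 49.1
```

move_arm(
  targets=[
    {"wx": 0, "wy": 0, "wz": 0, "dx": 0, "dy": 0, "dz": -4, "grip": 0},
    {"wx": 0, "wy": 0, "wz": 0, "dx": 0, "dy": 0, "dz": -4, "grip": 0},
    {"wx": 0, "wy": 0, "wz": 0, "dx": 0, "dy": 0, "dz": -4, "grip": 0},
    {"wx": 0, "wy": 0, "wz": 0, "dx": 0, "dy": 0, "dz": 0, "grip": 0},
  ],
)

```text
time_s: 3.13
tool_pos: [0.5226, 0.2735, 0.1381]
tcp_rot: [0.15, 0.654, 0.722, 0.166]
contact_force: [1.8, 1.3, -5.5]
grip_width: 0.176
gripper_force: 49.0
```

```bash
python3 -c "
from h import *
rep();c=cap('wrist');O,F=fs()
cv2.imwrite('pics/w3.png',c['img'])
H=hsv(c);mm=((H[...,0]<=8)|(H[...,0]>=172))&(H[...,1]>150)&(H[...,2]>70); Y,u,v=cloud(c,mm); Z=(Y-O)@F*1000; k=(abs(Z[:,0]-30)<30)&(abs(Z[:,1]-40)<40)
print(k.sum(),np.percentile(Z[k],[2,50,90,98],0).round(1))"
```

```text
t 3.13 TCP face mm [31.4 39.6 64.5] Fface [-0.7  1.2 -5.8] g 0.176 49.0
3366 [[24.  26.3 42.3]
 [31.1 46.1 67.3]
 [36.9 53.1 68.6]
 [38.4 53.4 69.1]]
```

The bolt rose with the grip: the knob top is up by 11 mm.

move_arm(
  targets=[
    {"wx": 0, "wy": 0, "wz": 0, "dx": 4, "dy": 0, "dz": -1, "grip": 0},
    {"wx": 0, "wy": 0, "wz": 0, "dx": 4, "dy": 0, "dz": 0, "grip": 0},
    {"wx": 0, "wy": 0, "wz": 0, "dx": 4, "dy": 0, "dz": 0, "grip": 0},
    {"wx": 0, "wy": 0, "wz": 0, "dx": 4, "dy": 0, "dz": 0, "grip": 0},
    {"wx": 0, "wy": 0, "wz": 0, "dx": 4, "dy": 0, "dz": 0, "grip": 0},
    {"wx": 0, "wy": 0, "wz": 0, "dx": 4, "dy": 0, "dz": 0, "grip": 0},
    {"wx": 0, "wy": 0, "wz": 0, "dx": 4, "dy": 0, "dz": 0, "grip": 0},
    {"wx": 0, "wy": 0, "wz": 0, "dx": 4, "dy": 0, "dz": 0, "grip": 0},
    {"wx": 0, "wy": 0, "wz": 0, "dx": 0, "dy": 0, "dz": 0, "grip": 0},
  ],
)

```text
time_s: 3.93
tool_pos: [0.5193, 0.3063, 0.1386]
tcp_rot: [0.15, 0.654, 0.723, 0.166]
contact_force: [2.8, 1.8, -5.5]
grip_width: 0.178
gripper_force: 49.0
```

```bash
python3 -c "
from h import *
rep()"
```

```text
t 3.93 TCP face mm [31.3 72.6 65.2] Fface [ 0.2  1.5 -6.2] g 0.178 49.0
```

move_arm(
  targets=[
    {"wx": 0, "wy": 0, "wz": 0, "dx": 0, "dy": 0, "dz": 5, "grip": 0},
    {"wx": 0, "wy": 0, "wz": 0, "dx": 0, "dy": 0, "dz": 5, "grip": 0},
    {"wx": 0, "wy": 0, "wz": 0, "dx": 0, "dy": 0, "dz": 1, "grip": 0.5},
    {"wx": 0, "wy": 0, "wz": 0, "dx": 0, "dy": 0, "dz": 0, "grip": 0.5},
    {"wx": 0, "wy": 0, "wz": 0, "dx": 0, "dy": 0, "dz": 0, "grip": 0.5},
    {"wx": 0, "wy": 0, "wz": 0, "dx": 0, "dy": 0, "dz": 0, "grip": 0.5},
    {"wx": 0, "wy": 0, "wz": 0, "dx": 0, "dy": 0, "dz": -20, "grip": 0.5},
    {"wx": 0, "wy": 0, "wz": 0, "dx": 0, "dy": 0, "dz": -20, "grip": 0.5},
    {"wx": 0, "wy": 0, "wz": 0, "dx": 0, "dy": 0, "dz": -30, "grip": 0.5},
    {"wx": 0, "wy": 0, "wz": 0, "dx": 0, "dy": 0, "dz": -30, "grip": 0.5},
  ],
)

```text
time_s: 4.77
tool_pos: [0.48, 0.301, 0.2195]
tcp_rot: [0.151, 0.654, 0.722, 0.166]
contact_force: [0.7, 0.5, 0.4]
grip_width: 0.496
gripper_force: 0.0
```

```bash
python3 - <<'E'
from h import *
rep();c=cap('wrist');O,F=fs(); pickle.dump(c,open('w3.pkl','wb'))
H=hsv(c);mm=((H[...,0]<=8)|(H[...,0]>=172))&(H[...,1]>150)&(H[...,2]>70); Y,u,v=cloud(c,mm); Z=(Y-O)@F*1000; k=(abs(Z[:,0]-30)<30)&(abs(Z[:,1]-70)<40)
print(k.sum(),np.percentile(Z[k],[2,50,90,98],0).round(1))
C=frame(0,0); plan(np.array([.48,-.22,.23]),tool(C),14)
E
```

```text
t 4.77 TCP face mm [ 31.2  70.8 155.2] Fface [0.9 0.5 0. ] g 0.496 0.0
1133 [[23.5 58.9 34.1]
 [30.8 75.3 56.5]
 [37.  85.5 57.8]
 [38.4 85.8 58.2]]
t 4.82 p [0.4804 0.3023 0.2267] F [-0.6  0.1  3.3] grip 0.499 0.0
deg [26.3 -1.6  5.5] w/row (5deg) [ 0.375 -0.022  0.079] N 14
[-37.1  -3.2  -2. ]
[-37.1  -3.   -1.8]
[-37.2  -2.8  -1.7]
[-37.2  -2.6  -1.5]
[-37.2  -2.4  -1.4]
[-37.2  -2.1  -1.2]
[-37.2  -1.9  -1.1]
[-37.3  -1.7  -0.9]
[-37.3  -1.5  -0.8]
[-37.3  -1.2  -0.7]
[-37.3  -1.   -0.6]
[-37.3  -0.8  -0.5]
[-37.3  -0.5  -0.4]
[-37.3  -0.3  -0.3]
```

The bolt dropped on the far side: knob top at 57.8 mm, y about 72. Next is the cover.

move_arm(
  targets=[
    {"wx": 0.44, "wy": -0.03, "wz": 0.09, "dx": -40, "dy": -4, "dz": -2, "grip": 0.7},
    {"wx": 0.44, "wy": -0.03, "wz": 0.09, "dx": -40, "dy": -3, "dz": -2, "grip": 0.7},
    {"wx": 0.44, "wy": -0.03, "wz": 0.09, "dx": -40, "dy": -3, "dz": -2, "grip": 0.7},
    {"wx": 0.44, "wy": -0.03, "wz": 0.09, "dx": -40, "dy": -3, "dz": -2, "grip": 0.7},
    {"wx": 0.44, "wy": -0.03, "wz": 0.09, "dx": -40, "dy": -3, "dz": -1, "grip": 0.7},
    {"wx": 0.44, "wy": -0.03, "wz": 0.09, "dx": -40, "dy": -2, "dz": -1, "grip": 0.7},
    {"wx": 0.44, "wy": -0.03, "wz": 0.09, "dx": -40, "dy": -2, "dz": -1, "grip": 0.7},
    {"wx": 0.44, "wy": -0.03, "wz": 0.09, "dx": -40, "dy": -2, "dz": -1, "grip": 0.7},
    {"wx": 0.44, "wy": -0.03, "wz": 0.09, "dx": -40, "dy": -1, "dz": -1, "grip": 0.7},
    {"wx": 0.44, "wy": -0.03, "wz": 0.09, "dx": -40, "dy": -1, "dz": 0, "grip": 0.7},
    {"wx": 0.44, "wy": -0.03, "wz": 0.09, "dx": -40, "dy": -1, "dz": 0, "grip": 0.7},
    {"wx": 0.44, "wy": -0.03, "wz": 0.09, "dx": -40, "dy": 0, "dz": 0, "grip": 0.7},
  ],
)

```text
time_s: 5.82
tool_pos: [0.4785, -0.1819, 0.2244]
tcp_rot: [0.001, 0.707, 0.707, -0.007]
contact_force: [1.2, 0.3, 0.5]
grip_width: 0.7
gripper_force: 0.0
```

```bash
python3 - <<'E'
from h import *
s=rep(); print(s['tool_pos']); c=cap('wrist'); pickle.dump(c,open('w4.pkl','wb')); cv2.imwrite('pics/w4.png',c['img'])
H=hsv(c); Hm=((H[...,0]>20)&(H[...,0]<36)&(H[...,1]>150)&(H[...,2]>90)).astype(np.uint8)
n,l,st,ce=cv2.connectedComponentsWithStats(Hm); i=1+st[1:,4].argmax(); X,u,v=cloud(c,l==i); print(st[i],np.percentile(X,[1,50,99],0).round(4))
k=abs(X[:,2]-np.median(X[:,2]))<.004
print(cv2.minAreaRect((X[k][:,:2]*1000).astype(np.float32)))
x0,y0,w,h,_=st[i]; m=np.zeros((480,640),bool); m[y0:y0+h,x0:x0+w]=1
X,u,v=cloud(c,m); g=(H[v,u,2]<70)&(X[:,2]>.026)&(X[:,2]<.06); print('bar',g.sum(),np.percentile(X[g],[2,50,98],0).round(4),cv2.minAreaRect((X[g][:,:2]*1000).astype(np.float32)))
E
```

```text
t 5.82 TCP face mm [  -6.6 -410.   179.1] Fface [ 1.3  0.2 -0.1] g 0.7 0.0
[ 0.47845609 -0.18189255  0.22443069]
[ 276  180   95  124 8408] [[ 0.4486 -0.2859  0.0024]
 [ 0.4841 -0.2157  0.0064]
 [ 0.5374 -0.1577  0.0082]]
((493.23773193359375, -222.53976440429688), (90.3246078491211, 130.57220458984375), 0.7394754886627197)
bar 814 [[ 0.4855 -0.2477  0.032 ]
 [ 0.4912 -0.2213  0.0438]
 [ 0.5001 -0.1935  0.0456]] ((492.9650573730469, -221.18612670898438), (14.867968559265137, 56.199405670166016), 0.5600809454917908)
```

View pics/w4.png

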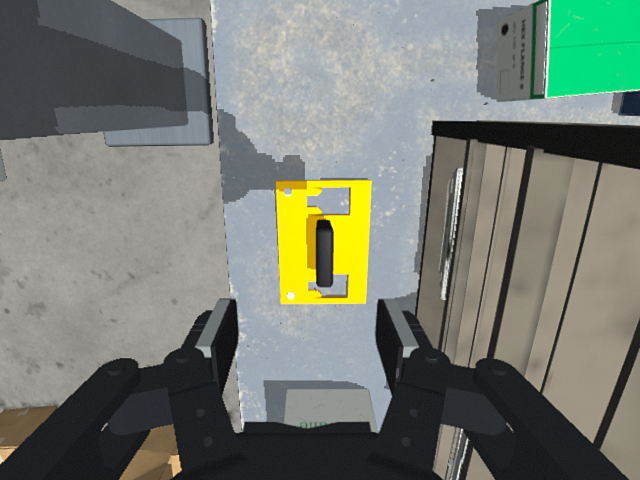

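The wide keyholes at (335,200) and (335,287) lie on the far (+x) side of the handle at (325,255). So the cover is turned about 180° relative to the hung pose. I'll check the wrist joint range to choose the grasp.

```bash
python3 - <<'E'
from h import *
s=ctrl.state(); print(s['qpos'].round(3)); c=pickle.load(open('w4.pkl','rb'))
# keyhole wide parts: table pixels inside the cover outline, right of bar
H=hsv(c); 
for y0 in (186,270):
    r=H[y0:y0+34,300:360]; m=((r[...,0]<20)|(r[...,0]>36)|(r[...,1]<110)).astype(np.uint8); 
    for row in range(2,34,6): print(y0+row,''.join('.#'[b] for b in m[row]))
plan(np.array([.493,-.2215,.08]),tool(frame(np.radians(.65),0)),6)
E
```

```text
[-0.364  0.112 -0.114  1.35  -0.017  1.212]
188 .....................#############################..........
194 ...................###############################..........
200 .......###########################################..........
206 .......###########################################..........
212 ......................############################..........
218 ............................................................
272 .................###############............................
278 .................###############################............
284 ........########################################............
290 ..................##############################............
296 ............................................................
302 ............................................................
t 5.87 p [ 0.4793 -0.1877  0.2232] F [ 1.6 -4.5 -0.3] grip 0.701 0.0
deg [-0.7  0.8 -0.9] w/row (5deg) [-0.023  0.027 -0.031] N 6
[-5.3  2.6 23.9]
[-5.4  2.5 23.9]
[-5.4  2.5 23.9]
[-5.5  2.4 23.9]
[-5.5  2.3 23.9]
[-5.6  2.3 23.9]
```

Confirmed: the cover's +x points toward the robot. So I'll grasp as I stand now and turn it 180° (yaw up, q6 down) while carrying.

move_arm(
  targets=[
    {"wx": -0.02, "wy": 0.03, "wz": -0.03, "dx": -5, "dy": 3, "dz": 24, "grip": 0.7},
    {"wx": -0.02, "wy": 0.03, "wz": -0.03, "dx": -5, "dy": 2, "dz": 24, "grip": 0.7},
    {"wx": -0.02, "wy": 0.03, "wz": -0.03, "dx": -6, "dy": 3, "dz": 24, "grip": 0.7},
    {"wx": -0.02, "wy": 0.03, "wz": -0.03, "dx": -6, "dy": 2, "dz": 24, "grip": 0.7},
    {"wx": -0.02, "wy": 0.03, "wz": -0.03, "dx": -6, "dy": 2, "dz": 24, "grip": 0.7},
    {"wx": -0.02, "wy": 0.03, "wz": -0.03, "dx": -5, "dy": 2, "dz": 23, "grip": 0.7},
    {"wx": 0, "wy": 0, "wz": 0, "dx": 0, "dy": 0, "dz": 0, "grip": 0.7},
  ],
)

```text
time_s: 6.45
tool_pos: [0.4903, -0.2127, 0.0766]
tcp_rot: [-0.004, 0.702, 0.713, 0.002]
contact_force: [-1.4, 0.9, -0.3]
grip_width: 0.7
gripper_force: 0.0
```

```bash
python3 - <<'E'
from h import *
plan(np.array([.493,-.2215,.037]),tool(frame(np.radians(.65),0)),3)
c=cap('wrist'); H=hsv(c); m=np.zeros((480,640),bool); m[250:440,230:420]=1
X,u,v=cloud(c,m); g=(H[v,u,2]<70)&(X[:,2]>.03)&(X[:,2]<.05)&(abs(X[:,0]-.493)<.025)&(abs(X[:,1]+.22)<.04); print('bar',g.sum(),np.percentile(X[g],[2,50,98],0).round(4))
E
```

```text
t 6.45 p [ 0.4903 -0.2127  0.0766] F [-1.4  0.9 -0.3] grip 0.7 0.0
deg [-0.2 -0.5  0.3] w/row (5deg) [-0.012 -0.031  0.017] N 3
[-3.   0.9 13.2]
[-3.   0.9 13.2]
[-3.   0.9 13.2]
bar 3355 [[ 0.4855 -0.2474  0.0333]
 [ 0.4928 -0.2166  0.0439]
 [ 0.5    -0.1936  0.0453]]
```

move_arm(
  newtons=100,
  targets=[
    {"wx": -0.01, "wy": -0.03, "wz": 0.02, "dx": -3, "dy": 1, "dz": 13, "grip": 0.7},
    {"wx": -0.01, "wy": -0.03, "wz": 0.02, "dx": -3, "dy": 1, "dz": 13, "grip": 0.7},
    {"wx": -0.01, "wy": -0.03, "wz": 0.02, "dx": -2, "dy": 1, "dz": 12, "grip": 0.7},
    {"wx": 0, "wy": 0, "wz": 0, "dx": 0, "dy": 0, "dz": 0, "grip": 0},
    {"wx": 0, "wy": 0, "wz": 0, "dx": 0, "dy": 0, "dz": 0, "grip": 0},
    {"wx": 0, "wy": 0, "wz": 0, "dx": 0, "dy": 0, "dz": 0, "grip": 0},
    {"wx": 0, "wy": 0, "wz": 0, "dx": 0, "dy": 0, "dz": 0, "grip": 0},
    {"wx": 0, "wy": 0, "wz": 0, "dx": 0, "dy": 0, "dz": 0, "grip": 0},
    {"wx": 0, "wy": 0, "wz": 0, "dx": 0, "dy": 0, "dz": 0, "grip": 0},
  ],
)

```text
time_s: 7.25
tool_pos: [0.496, -0.2209, 0.0448]
tcp_rot: [0.003, 0.703, 0.711, 0.001]
contact_force: [-2.6, 0.1, 6.2]
grip_width: 0.159
gripper_force: 98.5
```

```bash
python3 - <<'E'
from h import *
s=rep(); print(s['tool_pos'].round(4),s['contact_force'].round(1))
R=qR(s['tcp_rot']); print(R.round(3))
E
```

```text
t 7.25 TCP face mm [ -72.8 -450.4   11.5] Fface [0.4 0.3 6.7] g 0.159 98.5
[ 0.496  -0.2209  0.0448] [-2.6  0.1  6.2]
[[-0.011  1.     0.006]
 [ 1.     0.011 -0.003]
 [-0.003  0.006 -1.   ]]
```

move_arm(
  targets=[
    {"wx": 0, "wy": 0, "wz": 0, "dx": 0, "dy": 0, "dz": -5, "grip": 0},
    {"wx": 0, "wy": 0, "wz": 0, "dx": 0, "dy": 0, "dz": -10, "grip": 0},
    {"wx": 0, "wy": 0, "wz": 0, "dx": 0, "dy": 0, "dz": -20, "grip": 0},
    {"wx": 0, "wy": 0, "wz": 0, "dx": 0, "dy": -6, "dz": -30, "grip": 0},
    {"wx": 0, "wy": 0, "wz": 0, "dx": 5, "dy": -15, "dz": -30, "grip": 0},
    {"wx": 0, "wy": 0, "wz": 0, "dx": 10, "dy": -15, "dz": -30, "grip": 0},
    {"wx": 0, "wy": 0, "wz": 0, "dx": 20, "dy": -15, "dz": -30, "grip": 0},
    {"wx": 0, "wy": 0, "wz": 0, "dx": 0, "dy": 0, "dz": 0, "grip": 0},
  ],
)

```text
time_s: 7.92
tool_pos: [0.443, -0.1847, 0.2047]
tcp_rot: [0.006, 0.703, 0.711, 0.003]
contact_force: [1.3, -0.6, -2.6]
grip_width: 0.163
gripper_force: 98.2
```

```bash
cat >> h.py <<'E'
def cover():  # held-cover plate points in the tool frame
    s=ctrl.state(); p=s['tool_pos'];R=qR(s['tcp_rot'])
    c=cap('wrist'); H=hsv(c); Hm=(H[...,0]>20)&(H[...,0]<36)&(H[...,1]>150)&(H[...,2]>90)
    X,u,v=cloud(c,Hm); T=(X-p)@R*1000; k=(abs(T[:,2])<60)&(abs(T[:,0])<100)&(abs(T[:,1])<100); 
    return s,c,T[k],u[k],v[k]
E
python3 - <<'E'
from h import *
s,c,T,u,v=cover(); rep(); print(s['tool_pos'].round(4)); pickle.dump(c,open('w5.pkl','wb')); cv2.imwrite('pics/w5.png',c['img'])
print(len(T),np.percentile(T,[1,50,99],0).round(1)); o=T.mean(0); k=np.ones(len(T),bool)
for _ in range(5):
    o=T[k].mean(0); N=np.linalg.svd(T[k]-o,full_matrices=False)[2][2];N*=np.sign(-N[2]); k=abs((T-o)@N)<2
print('N tool',N.round(4),'plate z at 0',(o@N/N[2]).round(2),k.mean()); print(cv2.minAreaRect(T[k][:,:2].astype(np.float32)))
E
```

```text
t 7.97 TCP face mm [ -47.6 -410.7  174.3] Fface [-1.1  0.1 -2.5] g 0.163 98.2
[ 0.443  -0.1847  0.2047]
24129 [[-63.2 -44.5  36.6]
 [ 24.4  -7.9  38.4]
 [ 63.3  44.   40.9]]
N tool [-0.0039  0.0028 -1.    ] plate z at 0 38.47 0.976086866426292
((-1.8290748596191406, -0.19453811645507812), (90.10621643066406, 130.96389770507812), 89.9219970703125)
```

View pics/w5.png

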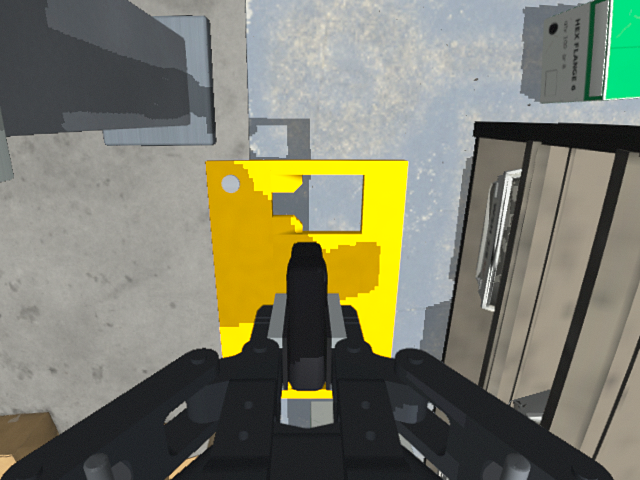

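The cover is held level and square; the keyhole's wide corners are at (307,175), (363,175), (363,232) and (303,232). Now I'll turn it and check the keyhole position in the tool frame.

move_arm(
  targets=[
    {"wx": 0, "wy": 0, "wz": -1, "dx": 0, "dy": 0, "dz": 0, "grip": 0},
    {"wx": 0, "wy": 0, "wz": -1, "dx": 0, "dy": 0, "dz": 0, "grip": 0},
    {"wx": 0, "wy": 0, "wz": -1, "dx": 0, "dy": 0, "dz": 0, "grip": 0},
    {"wx": 0, "wy": 0, "wz": -1, "dx": 0, "dy": 0, "dz": 0, "grip": 0},
    {"wx": 0, "wy": 0, "wz": -1, "dx": 0, "dy": 0, "dz": 0, "grip": 0},
    {"wx": 0, "wy": 0, "wz": -1, "dx": 0, "dy": 0, "dz": 0, "grip": 0},
    {"wx": 0, "wy": 0, "wz": -1, "dx": 0, "dy": 0, "dz": 0, "grip": 0},
    {"wx": 0, "wy": 0, "wz": -1, "dx": 0, "dy": 0, "dz": 0, "grip": 0},
    {"wx": 0, "wy": 0, "wz": -1, "dx": 0, "dy": 0, "dz": 0, "grip": 0},
    {"wx": 0, "wy": 0, "wz": -1, "dx": 0, "dy": 0, "dz": 0, "grip": 0},
    {"wx": 0, "wy": 0, "wz": -1, "dx": 0, "dy": 0, "dz": 0, "grip": 0},
    {"wx": 0, "wy": 0, "wz": -1, "dx": 0, "dy": 0, "dz": 0, "grip": 0},
  ],
)

```text
time_s: 8.97
tool_pos: [0.4433, -0.1861, 0.1966]
tcp_rot: [0.002, 0.251, 0.968, -0.0]
contact_force: [0.2, -0.3, -3.4]
grip_width: 0.158
gripper_force: 98.2
```

move_arm(
  targets=[
    {"wx": 0, "wy": 0, "wz": -1, "dx": 0, "dy": 0, "dz": 0, "grip": 0},
    {"wx": 0, "wy": 0, "wz": -1, "dx": 0, "dy": 0, "dz": 0, "grip": 0},
    {"wx": 0, "wy": 0, "wz": -1, "dx": 0, "dy": 0, "dz": 0, "grip": 0},
    {"wx": 0, "wy": 0, "wz": -1, "dx": 0, "dy": 0, "dz": 0, "grip": 0},
    {"wx": 0, "wy": 0, "wz": -1, "dx": 0, "dy": 0, "dz": 0, "grip": 0},
    {"wx": 0, "wy": 0, "wz": -1, "dx": 0, "dy": 0, "dz": 0, "grip": 0},
    {"wx": 0, "wy": 0, "wz": -1, "dx": 0, "dy": 0, "dz": 0, "grip": 0},
    {"wx": 0, "wy": 0, "wz": -1, "dx": 0, "dy": 0, "dz": 0, "grip": 0},
    {"wx": 0, "wy": 0, "wz": -1, "dx": 0, "dy": 0, "dz": 0, "grip": 0},
    {"wx": 0, "wy": 0, "wz": -1, "dx": 0, "dy": 0, "dz": 0, "grip": 0},
    {"wx": 0, "wy": 0, "wz": -1, "dx": 0, "dy": 0, "dz": 0, "grip": 0},
    {"wx": 0, "wy": 0, "wz": -1, "dx": 0, "dy": 0, "dz": 0, "grip": 0},
  ],
)

```text
time_s: 9.97
tool_pos: [0.4433, -0.1861, 0.1965]
tcp_rot: [0.001, -0.266, 0.964, -0.001]
contact_force: [-1.2, 0.1, -2.5]
grip_width: 0.159
gripper_force: 98.2
```

```bash
cat >> h.py <<'E'
HT=np.array([-.0018,-.0002,.0105])  # handle in tool frame
def toolc(F): return np.stack([-F[:,1],-F[:,0],-F[:,2]],1)
def hang(x,y,z,N):  # cover handle target in face, mm
    O,F=fs(); R=toolc(F); plan(O+F@(np.array([x,y,z])/1000)-R@HT,R,N)
def hpos():
    O,F=fs(); s=ctrl.state(); R=qR(s['tcp_rot']); p=s['tool_pos']+R@HT
    print('t',round(s['time_s'],2),'handle face mm',((p-O)@F*1000).round(1),'rot err deg',np.degrees(Ro.from_matrix(toolc(F).T@R).as_rotvec()).round(2),'Fface',(s['contact_force']@F).round(1),'g',round(s['grip_width'],3),round(s['gripper_force'],1))
E
python3 - <<'E'
from h import *
c=pickle.load(open('w5.pkl','rb')); p=np.array([.443,-.1847,.2047]);R=qR([.006,.703,.711,.003]); R,_=np.linalg.qr(R) if 0 else (R,0)
for q in [(307,175),(363,175),(363,232),(303,232)]:
    o,r=ray(c,*q); ot=(o-p)@R;rt=r@R; print(q,((ot+rt*(.0385-ot[2])/rt[2])*1000).round(1))
hang(-2,-83,90,14); print(ctrl.state()['qpos'].round(2))
E
```

```text
(307, 175) [57.  -0.  38.5]
(363, 175) [57.1 25.  38.5]
(363, 232) [30.4 26.3 38.5]
(303, 232) [30.4 -1.9 38.5]
t 9.97 p [ 0.4433 -0.1861  0.1965] F [-1.2  0.1 -2.5] grip 0.159 98.2
deg [ 23.  -14.5 -63.1] w/row (5deg) [ 0.328 -0.208 -0.901] N 14
[-14.9  18.7   2.9]
[-16.3  17.6   2.7]
[-17.5  16.3   2.5]
[-18.7  14.9   2.4]
[-19.8  13.5   2.3]
[-20.8  12.    2.3]
[-21.6  10.4   2.4]
[-22.3   8.7   2.5]
[-22.9   7.    2.7]
[-23.3   5.3   2.9]
[-23.6   3.5   3.2]
[-23.7   1.7   3.6]
[-23.7  -0.    4. ]
[-23.6  -1.8   4.4]
[-0.4   0.05 -0.25  1.28  0.   -0.94]
```

move_arm(
  targets=[
    {"wx": 0.33, "wy": -0.21, "wz": -0.9, "dx": -15, "dy": 19, "dz": 2, "grip": 0},
    {"wx": 0.33, "wy": -0.21, "wz": -0.9, "dx": -16, "dy": 18, "dz": 2, "grip": 0},
    {"wx": 0.33, "wy": -0.21, "wz": -0.9, "dx": -18, "dy": 16, "dz": 2, "grip": 0},
    {"wx": 0.33, "wy": -0.21, "wz": -0.9, "dx": -19, "dy": 15, "dz": 2, "grip": 0},
    {"wx": 0.33, "wy": -0.21, "wz": -0.9, "dx": -20, "dy": 14, "dz": 2, "grip": 0},
    {"wx": 0.33, "wy": -0.21, "wz": -0.9, "dx": -21, "dy": 12, "dz": 2, "grip": 0},
    {"wx": 0.33, "wy": -0.21, "wz": -0.9, "dx": -22, "dy": 10, "dz": 2, "grip": 0},
    {"wx": 0.33, "wy": -0.21, "wz": -0.9, "dx": -22, "dy": 9, "dz": 2, "grip": 0},
    {"wx": 0.33, "wy": -0.21, "wz": -0.9, "dx": -23, "dy": 7, "dz": 2, "grip": 0},
    {"wx": 0.33, "wy": -0.21, "wz": -0.9, "dx": -23, "dy": 5, "dz": 3, "grip": 0},
    {"wx": 0.33, "wy": -0.21, "wz": -0.9, "dx": -24, "dy": 3, "dz": 3, "grip": 0},
    {"wx": 0.33, "wy": -0.21, "wz": -0.9, "dx": -24, "dy": 2, "dz": 3, "grip": 0},
  ],
)

```text
time_s: 10.97
tool_pos: [0.4824, 0.1011, 0.1668]
tcp_rot: [0.146, -0.666, 0.719, -0.134]
contact_force: [0.7, -0.1, -3.7]
grip_width: 0.156
gripper_force: 98.6
```

```bash
python3 - <<'E'
from h import *
hpos(); hang(-2,-83,80,3)
E
```

```text
t 10.97 handle face mm [  -5.8 -127.1  104. ] rot err deg [-3.07  2.11  9.03] Fface [-1.  -0.1 -3.6] g 0.156 98.6
t 10.97 p [0.4824 0.1011 0.1668] F [ 0.7 -0.1 -3.7] grip 0.156 98.6
deg [ 3.1 -2.1 -9. ] w/row (5deg) [ 0.204 -0.14  -0.602] N 3
[-14.9   0.7   7.5]
[-14.8   0.1   7.6]
[-14.7  -0.6   7.8]
```

move_arm(
  targets=[
    {"wx": 0.2, "wy": -0.14, "wz": -0.6, "dx": -15, "dy": 1, "dz": 7, "grip": 0},
    {"wx": 0.2, "wy": -0.14, "wz": -0.6, "dx": -15, "dy": 0, "dz": 7, "grip": 0},
    {"wx": 0.2, "wy": -0.14, "wz": -0.6, "dx": -15, "dy": 0, "dz": 7, "grip": 0},
    {"wx": 0, "wy": 0, "wz": 0, "dx": 0, "dy": 0, "dz": 0, "grip": 0},
    {"wx": 0, "wy": 0, "wz": 0, "dx": 0, "dy": 0, "dz": 0, "grip": 0},
  ],
)

```text
time_s: 11.38
tool_pos: [0.4904, 0.1452, 0.1478]
tcp_rot: [-0.164, 0.718, -0.66, 0.151]
contact_force: [-0.3, -0.2, -3.0]
grip_width: 0.16
gripper_force: 98.6
```

```bash
python3 - <<'E'
from h import *
hpos(); hang(-2,-83,55,2)
s,c,T,u,v=cover(); pickle.dump((s,c),open('w6.pkl','wb')); cv2.imwrite('pics/w6.png',c['img'])
print(np.percentile(T,[1,50,99],0).round(1))
E
```

```text
t 11.38 handle face mm [ -3.3 -83.5  81.8] rot err deg [-0.23  0.08  0.23] Fface [-1.6 -0.1 -2.5] g 0.16 98.6
t 11.38 p [0.4904 0.1452 0.1478] F [-0.3 -0.2 -3. ] grip 0.16 98.6
deg [ 0.2 -0.1 -0.2] w/row (5deg) [ 0.023 -0.008 -0.023] N 2
[-0.3 -0.7 13.4]
[-0.3 -0.6 13.4]
[[-62.  -44.2  36.2]
 [ 25.3  -7.7  38.1]
 [ 64.1  44.3  41. ]]
```

View pics/w6.png

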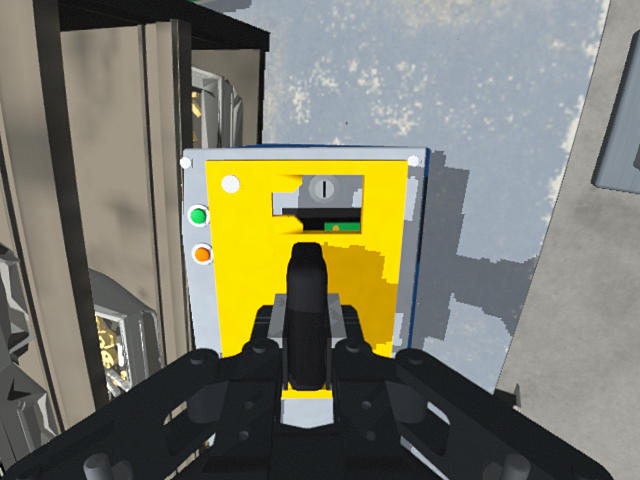

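The right screw shows through the keyhole at (323,188), and the wide hole spans (307–363, 175–232). I'll compare the two in the tool frame.

```bash
python3 - <<'E'
from h import *
s,c=pickle.load(open('w6.pkl','rb')); p=s['tool_pos'];R=qR(s['tcp_rot']); O,F=fs()
g=cv2.cvtColor(c['img'],cv2.COLOR_BGR2GRAY)[176:206,306:342]
ci=cv2.HoughCircles(cv2.resize(g,None,fx=4,fy=4,interpolation=cv2.INTER_CUBIC),cv2.HOUGH_GRADIENT,1,60,param1=100,param2=12,minRadius=32,maxRadius=72)
print(None if ci is None else ci[0,:3]/4+[306,176,0])
for row in range(0,30,3): print(176+row, g[row,::2])
def at(u,v,z):
    o,r=ray(c,u,v); ot=(o-p)@R;rt=r@R; return ((ot+rt*(z-ot[2])/rt[2])*1000).round(1)
zt=((O+F@[-.014,-.128,.015])-p)@R; print('screw nominal in tool',(zt*1000).round(1))
print('screw',at(323,188.5,zt[2]), 'depth',((pt(c,316,188)-p)@R*1000).round(1)); 
for q in [(304,175),(363,175),(363,232),(304,232)]: print(at(*q,.0385))
E
```

```text
None
176 [130 130 132 123 136 157 158 153 150 151 150 150 150 146 129 127 128 129]
179 [133 134 125 161 163 160 160 160 161 162 158 152 150 148 143 140 132 133]
182 [133 132 162 163 163 164 181 183 183  17 183 183 181 146 142 140 136 133]
185 [135 129 166 162 160 179 180 182 187  17 187 181 182 181 141 139 141 135]
188 [132 153 165 161 165 179 178 182 185  11 187 183 182 184 145 137 140 133]
191 [133 132 162 161 160 180 178 180 187  19 189 182 181 182 138 139 138 132]
194 [133 130 158 159 155 174 180 183 186  16 186 181 183 157 138 134 135 135]
197 [132 133 132 153 156 154 160 176 179 117 177 172 141 142 137 134 135 133]
200 [134 133 131 133 140 153 152 150 144 145 144 144 144 139 136 133 136 134]
203 [133 135 134 134 134 134 133 135 141 143 136 135 133 136 134 134 132 134]
screw nominal in tool [42.6 10.1 77.4]
screw [44.8  9.3 77.4] depth [45.1  5.3 76.9]
[57.8 -1.1 38.5]
[57.9 25.4 38.5]
[31.2 26.6 38.5]
[31.2 -1.1 38.5]
```

move_arm(
  targets=[
    {"wx": 0.02, "wy": 0, "wz": -0.02, "dx": 0, "dy": -1, "dz": 10, "grip": 0},
    {"wx": 0.02, "wy": 0, "wz": -0.02, "dx": 0, "dy": -1, "dz": 10, "grip": 0},
    {"wx": 0, "wy": 0, "wz": 0, "dx": 0, "dy": 0, "dz": 8, "grip": 0},
    {"wx": 0, "wy": 0, "wz": 0, "dx": 0, "dy": 0, "dz": 5, "grip": 0},
    {"wx": 0, "wy": 0, "wz": 0, "dx": 0, "dy": 0, "dz": 4, "grip": 0},
    {"wx": 0, "wy": 0, "wz": 0, "dx": 0, "dy": 0, "dz": 3, "grip": 0},
    {"wx": 0, "wy": 0, "wz": 0, "dx": 0, "dy": 0, "dz": 0, "grip": 0},
  ],
)

```text
time_s: 12.02
tool_pos: [0.5106, 0.1467, 0.1137]
tcp_rot: [-0.166, 0.718, -0.658, 0.153]
contact_force: [0.2, 0.1, -3.6]
grip_width: 0.161
gripper_force: 98.7
```

```bash
python3 - <<'E'
from h import *
hpos(); s,c,T,u,v=cover(); pickle.dump((s,c),open('w7.pkl','wb')); cv2.imwrite('pics/w7.png',c['img'])
print(np.percentile(T,[1,50,99],0).round(1))
g=c['img'][170:240,260:375]
# screw slot (dark) columns inside hole
gr=cv2.cvtColor(c['img'],cv2.COLOR_BGR2GRAY)
for row in range(178,234,6): print(row,gr[row,300:368:3])
E
```

```text
t 12.02 handle face mm [  0.1 -83.9  42.2] rot err deg [0.1  0.07 0.09] Fface [-1.3  0.1 -3.3] g 0.161 98.7
[[-62.  -44.3  36.2]
 [ 25.2  -7.3  38.1]
 [ 64.1  44.5  42.3]]
178 [170 133 134 134 135 133 135 133 134 140 203 203 202 201 200 201 199 200
 203 202 204 152 212]
184 [211 130 133 132 134 134 133 133 132 158 189 166 169 164 181 132 132 134
 190 193 196 153 211]
190 [136 205 160 157 160 129 131 140 248 242 238 230 221 216 207 196 183 130
 132 133 134 158 210]
196 [163 202 203 202 202 201 200 247 245 244 245 249  65 254 247 187 170 164
 134 132 133 162 209]
202 [204 199 199 199 197 197 251 247 247 196 245 251  22 255 245 246 185 141
 141 134 131 170 209]
208 [205 203 199 198 198 199 245 245 245 245 244 251  21 255 244 246 160 136
 133 134 134 191 209]
214 [131 134 134 136 183 182 199 233 236 234 246 250  94 252 246 161 157 143
 134 135 136 205 209]
220 [121 134 134 134 132 133 131 134 201 213 210 204 193 184 190 197 204 202
 203 197 198 214 211]
226 [214  86  71  76  73  73  71  72  72  71 110 106  75  80  80  78  79  79
  79  81 107 214 211]
232 [127  93  88  90 102  95  89  90  96 104 102 103 104 103 102 101  90  91
  88 102 106 212 211]
```

move_arm(
  targets=[
    {"wx": 0, "wy": 0, "wz": 0, "dx": 0, "dy": 0, "dz": 3, "grip": 0},
    {"wx": 0, "wy": 0, "wz": 0, "dx": 0, "dy": 0, "dz": 3, "grip": 0},
    {"wx": 0, "wy": 0, "wz": 0, "dx": 0, "dy": 0, "dz": 1, "grip": 0},
    {"wx": 0, "wy": 0, "wz": 0, "dx": 0, "dy": 0, "dz": 0, "grip": 0},
  ],
)

```text
time_s: 12.4
tool_pos: [0.5136, 0.1472, 0.1077]
tcp_rot: [-0.167, 0.718, -0.658, 0.153]
contact_force: [0.5, 1.5, -3.4]
grip_width: 0.156
gripper_force: 98.7
```

```bash
python3 -c "
from h import *
hpos()"
```

```text
t 12.4 handle face mm [  0.2 -83.6  35.5] rot err deg [0.13 0.05 0.06] Fface [-0.9  1.5 -3.3] g 0.156 98.7
```

move_arm(
  targets=[
    {"wx": 0, "wy": 0, "wz": 0, "dx": 0, "dy": 0, "dz": 1, "grip": 0},
    {"wx": 0, "wy": 0, "wz": 0, "dx": 0, "dy": 4, "dz": 0, "grip": 0},
    {"wx": 0, "wy": 0, "wz": 0, "dx": 0, "dy": 4, "dz": 0, "grip": 0},
    {"wx": 0, "wy": 0, "wz": 0, "dx": 0, "dy": 4, "dz": 0, "grip": 0},
    {"wx": 0, "wy": 0, "wz": 0, "dx": 0, "dy": 0, "dz": 0, "grip": 0},
  ],
)

```text
time_s: 12.82
tool_pos: [0.5021, 0.1461, 0.1009]
tcp_rot: [-0.166, 0.719, -0.658, 0.152]
contact_force: [-0.5, 0.4, -3.7]
grip_width: 0.16
gripper_force: 98.7
```

```bash
python3 -c "
from h import *
hpos()"
```

```text
t 12.82 handle face mm [-13.2 -83.7  34.5] rot err deg [0.07 0.05 0.04] Fface [-2.   0.4 -3.1] g 0.16 98.7
```

move_arm(
  targets=[
    {"wx": 0, "wy": 0, "wz": 0, "dx": 0, "dy": 3, "dz": 0, "grip": 0},
    {"wx": 0, "wy": 0, "wz": 0, "dx": 0, "dy": 3, "dz": 0, "grip": 0},
    {"wx": 0, "wy": 0, "wz": 0, "dx": 0, "dy": 3, "dz": 0, "grip": 0},
    {"wx": 0, "wy": 0, "wz": 0, "dx": 0, "dy": 2, "dz": 0, "grip": 0},
    {"wx": 0, "wy": 0, "wz": 0, "dx": 0, "dy": 1, "dz": 0, "grip": 0},
    {"wx": 0, "wy": 0, "wz": 0, "dx": 0, "dy": 1, "dz": 0, "grip": 0},
    {"wx": 0, "wy": 0, "wz": 0, "dx": 0, "dy": 0, "dz": 0, "grip": 0},
  ],
)

```text
time_s: 13.4
tool_pos: [0.4917, 0.1453, 0.096]
tcp_rot: [-0.167, 0.718, -0.658, 0.153]
contact_force: [0.7, -0.5, -2.5]
grip_width: 0.162
gripper_force: 98.7
```

```bash
python3 -c "
from h import *
hpos()"
```

```text
t 13.4 handle face mm [-24.7 -83.6  34.6] rot err deg [0.15 0.04 0.06] Fface [-0.5 -0.5 -2.5] g 0.162 98.7
```

move_arm(
  targets=[
    {"wx": 0, "wy": 0, "wz": 0, "dx": 0, "dy": 1, "dz": 0, "grip": 0},
    {"wx": 0, "wy": 0, "wz": 0, "dx": 0, "dy": 1, "dz": 0, "grip": 0},
    {"wx": 0, "wy": 0, "wz": 0, "dx": 0, "dy": 1, "dz": 0, "grip": 0},
    {"wx": 0, "wy": 0, "wz": 0, "dx": 0, "dy": 0, "dz": 0, "grip": 0},
  ],
)

```text
time_s: 13.73
tool_pos: [0.4903, 0.1452, 0.0957]
tcp_rot: [-0.168, 0.718, -0.658, 0.154]
contact_force: [4.3, 0.0, -3.4]
grip_width: 0.159
gripper_force: 98.2
```

```bash
python3 -c "
from h import *
hpos()"
```

```text
t 13.73 handle face mm [-26.  -83.5  35. ] rot err deg [0.31 0.05 0.08] Fface [ 2.4 -0.3 -4.9] g 0.159 98.2
```

It's at the stop, with the handle at x −26.0 and the force rising. I'll press it firmly home, release and back off.

move_arm(
  targets=[
    {"wx": 0, "wy": 0, "wz": 0, "dx": 0, "dy": 2, "dz": 1, "grip": 0},
    {"wx": 0, "wy": 0, "wz": 0, "dx": 0, "dy": 1, "dz": 1, "grip": 0},
    {"wx": 0, "wy": 0, "wz": 0, "dx": 0, "dy": 0, "dz": 0, "grip": 0},
  ],
)

```text
time_s: 13.98
tool_pos: [0.4905, 0.1452, 0.095]
tcp_rot: [-0.169, 0.717, -0.658, 0.156]
contact_force: [3.9, -2.9, 5.4]
grip_width: 0.16
gripper_force: 99.4
```

```bash
python3 -c "
from h import *
hpos()"
```

```text
t 13.98 handle face mm [-26.2 -83.5  34.3] rot err deg [0.6  0.07 0.12] Fface [ 5.6 -3.2  3.2] g 0.16 99.4
```

move_arm(
  targets=[
    {"wx": 0, "wy": 0, "wz": 0, "dx": 0, "dy": -2, "dz": 0, "grip": 0.5},
    {"wx": 0, "wy": 0, "wz": 0, "dx": 0, "dy": 0, "dz": 0, "grip": 0.5},
    {"wx": 0, "wy": 0, "wz": 0, "dx": 0, "dy": 0, "dz": 0, "grip": 0.5},
    {"wx": 0, "wy": 0, "wz": 0, "dx": 0, "dy": 0, "dz": 0, "grip": 0.5},
    {"wx": 0, "wy": 0, "wz": 0, "dx": 0, "dy": 0, "dz": -5, "grip": 0.5},
    {"wx": 0, "wy": 0, "wz": 0, "dx": 0, "dy": 0, "dz": -15, "grip": 0.5},
    {"wx": 0, "wy": 0, "wz": 0, "dx": 0, "dy": 0, "dz": -30, "grip": 0.5},
    {"wx": 0, "wy": 0, "wz": 0, "dx": 0, "dy": 0, "dz": -30, "grip": 0.5},
    {"wx": 0, "wy": 0, "wz": 0, "dx": 0, "dy": 0, "dz": -40, "grip": 0.5},
    {"wx": 0, "wy": 0, "wz": 0, "dx": 0, "dy": 0, "dz": -20, "grip": 0.5},
    {"wx": 0, "wy": 0, "wz": 0, "dx": 0, "dy": 0, "dz": 0, "grip": 0.5},
  ],
)

```text
time_s: 14.9
tool_pos: [0.4281, 0.1404, 0.2239]
tcp_rot: [-0.17, 0.718, -0.657, 0.154]
contact_force: [0.1, -0.6, 1.1]
grip_width: 0.503
gripper_force: 0.0
```

```bash
python3 - <<'E'
from h import *
rep(); O,F=fs(); c=cap('wrist'); cv2.imwrite('pics/w8.png',c['img']); pickle.dump(c,open('w8.pkl','wb'))
H=hsv(c); Hm=(H[...,0]>20)&(H[...,0]<36)&(H[...,1]>150)&(H[...,2]>90)
X,_,_=cloud(c,Hm); Z=(X-O)@F*1000; Z=Z[(abs(Z[:,2]-6)<6)]; print('cover',np.percentile(Z,[.5,50,99.5],0).round(1), cv2.minAreaRect(Z[:,:2].astype(np.float32)))
plan(O+F@[.031,.072,.10],toolc(F),8)
E
```

```text
t 14.9 TCP face mm [-26.2 -84.6 188.1] Fface [ 0.5 -0.6  0.9] g 0.503 0.0
cover [[ -70.5 -148.8    3.2]
 [ -18.7  -90.6    6.2]
 [  18.8  -20.3    8.2]] ((-3.2170562744140625, -84.23933410644531), (129.48178100585938, 136.56922912597656), 89.93025207519531)
t 14.95 p [0.4281 0.1402 0.2212] F [-0.9 -0.2  0.2] grip 0.503 0.0
deg [-0.4  0.1 -0.1] w/row (5deg) [-0.011  0.001 -0.002] N 8
[-19.6  -7.2  10.8]
[-19.6  -7.2  10.8]
[-19.6  -7.2  10.8]
[-19.6  -7.2  10.8]
[-19.6  -7.2  10.7]
[-19.6  -7.3  10.7]
[-19.6  -7.3  10.7]
[-19.6  -7.3  10.7]
```

View pics/w8.png

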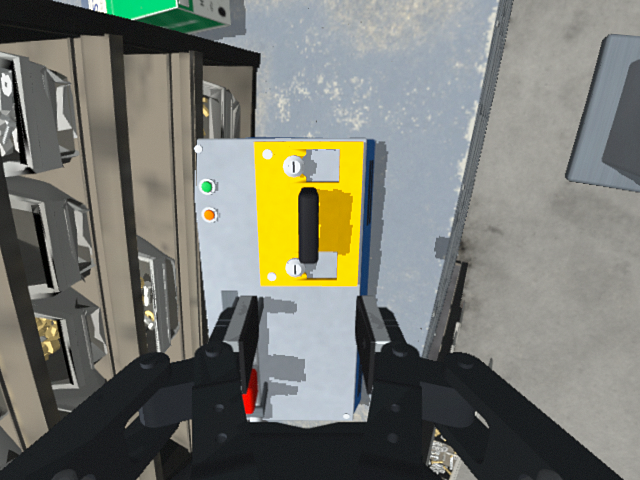

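The cover hangs with both screws (293,167) and (294,268) at the slot ends. It spans x −70.5 to 18.8 mm, which is fully home. Now back to the knob.

move_arm(
  targets=[
    {"wx": -0.01, "wy": 0, "wz": 0, "dx": -20, "dy": -7, "dz": 10, "grip": 0.5},
    {"wx": -0.01, "wy": 0, "wz": 0, "dx": -20, "dy": -7, "dz": 10, "grip": 0.5},
    {"wx": -0.01, "wy": 0, "wz": 0, "dx": -20, "dy": -7, "dz": 10, "grip": 0.5},
    {"wx": -0.01, "wy": 0, "wz": 0, "dx": -20, "dy": -7, "dz": 11, "grip": 0.5},
    {"wx": -0.01, "wy": 0, "wz": 0, "dx": -20, "dy": -7, "dz": 11, "grip": 0.5},
    {"wx": -0.01, "wy": 0, "wz": 0, "dx": -19, "dy": -7, "dz": 11, "grip": 0.5},
    {"wx": -0.01, "wy": 0, "wz": 0, "dx": -19, "dy": -8, "dz": 11, "grip": 0.5},
    {"wx": -0.01, "wy": 0, "wz": 0, "dx": -19, "dy": -8, "dz": 11, "grip": 0.5},
    {"wx": 0, "wy": 0, "wz": 0, "dx": 0, "dy": 0, "dz": 0, "grip": 0.5},
    {"wx": 0, "wy": 0, "wz": 0, "dx": 0, "dy": 0, "dz": 0, "grip": 0.5},
  ],
)

```text
time_s: 15.78
tool_pos: [0.5023, 0.3039, 0.1641]
tcp_rot: [-0.162, 0.72, -0.658, 0.15]
contact_force: [0.1, -0.3, -0.1]
grip_width: 0.502
gripper_force: 0.0
```

```bash
cat >> h.py <<'E'
def knob():
    c=cap('wrist');O,F=fs();H=hsv(c);mm=((H[...,0]<=8)|(H[...,0]>=172))&(H[...,1]>150)&(H[...,2]>60); Y,u,v=cloud(c,mm); Z=(Y-O)@F*1000; k=(abs(Z[:,0]-30)<30)&(abs(Z[:,1]-55)<50)&(Z[:,2]>15)
    print('knob',k.sum(),np.percentile(Z[k],[2,50,90,98],0).round(1)); return c
E
python3 - <<'E'
from h import *
rep(); knob(); O,F=fs(); plan(O+F@[.031,.072,.053],toolc(F),3)
E
```

```text
t 15.78 TCP face mm [27.1 71.7 95.6] Fface [ 0.1 -0.3 -0.1] g 0.502 0.0
knob 2017 [[23.5 55.8 32.9]
 [30.9 65.3 56.5]
 [36.9 79.6 57.7]
 [38.3 83.3 58.3]]
t 15.83 p [0.5022 0.3034 0.1649] F [-0.6  0.2 -0.3] grip 0.498 0.0
deg [ 0.4 -0.1  0. ] w/row (5deg) [ 0.029 -0.01   0.001] N 3
[-0.3 -1.4 14.4]
[-0.3 -1.3 14.4]
[-0.3 -1.3 14.4]
```

move_arm(
  newtons=50,
  targets=[
    {"wx": 0.03, "wy": 0, "wz": 0, "dx": 0, "dy": -2, "dz": 14, "grip": 0.5},
    {"wx": 0.03, "wy": 0, "wz": 0, "dx": 0, "dy": -1, "dz": 14, "grip": 0.5},
    {"wx": 0.03, "wy": 0, "wz": 0, "dx": 0, "dy": -1, "dz": 14, "grip": 0.5},
    {"wx": 0, "wy": 0, "wz": 0, "dx": 0, "dy": 0, "dz": 0, "grip": 0.5},
    {"wx": 0, "wy": 0, "wz": 0, "dx": 0, "dy": 0, "dz": 0, "grip": 0},
    {"wx": 0, "wy": 0, "wz": 0, "dx": 0, "dy": 0, "dz": 0, "grip": 0},
    {"wx": 0, "wy": 0, "wz": 0, "dx": 0, "dy": 0, "dz": 0, "grip": 0},
    {"wx": 0, "wy": 0, "wz": 0, "dx": 0, "dy": 0, "dz": 0, "grip": 0},
    {"wx": 0, "wy": 0, "wz": 0, "dx": 0, "dy": 0, "dz": 0, "grip": 0},
    {"wx": 0, "wy": 0, "wz": 0, "dx": 0, "dy": 0, "dz": 0, "grip": 0},
  ],
)

```text
time_s: 16.67
tool_pos: [0.5232, 0.3054, 0.1314]
tcp_rot: [-0.166, 0.719, -0.658, 0.153]
contact_force: [-6.4, -2.5, 2.6]
grip_width: 0.176
gripper_force: 49.0
```

move_arm(
  targets=[
    {"wx": 0, "wy": 0, "wz": 0, "dx": 0, "dy": 0, "dz": -4, "grip": 0},
    {"wx": 0, "wy": 0, "wz": 0, "dx": 0, "dy": 0, "dz": -4, "grip": 0},
    {"wx": 0, "wy": 0, "wz": 0, "dx": 0, "dy": 0, "dz": -4, "grip": 0},
    {"wx": 0, "wy": 0, "wz": 0, "dx": 0, "dy": 0, "dz": 0, "grip": 0},
  ],
)

```text
time_s: 17.0
tool_pos: [0.5184, 0.3049, 0.1416]
tcp_rot: [-0.166, 0.719, -0.658, 0.153]
contact_force: [-1.3, -0.8, -7.4]
grip_width: 0.175
gripper_force: 49.1
```

```bash
python3 - <<'E'
from h import *
rep(); knob()
E
```

```text
t 17.0 TCP face mm [31.7 71.3 68.3] Fface [-4.5 -0.6 -6. ] g 0.175 49.1
knob 3180 [[24.1 55.9 42.6]
 [31.  63.  67.6]
 [37.  79.1 68.8]
 [38.4 82.6 69.3]]
```

move_arm(
  targets=[
    {"wx": 0, "wy": 0, "wz": 0, "dx": 4, "dy": 0, "dz": -1, "grip": 0},
    {"wx": 0, "wy": 0, "wz": 0, "dx": 4, "dy": 0, "dz": 0, "grip": 0},
    {"wx": 0, "wy": 0, "wz": 0, "dx": 4, "dy": 0, "dz": 0, "grip": 0},
    {"wx": 0, "wy": 0, "wz": 0, "dx": 4, "dy": 0, "dz": 0, "grip": 0},
    {"wx": 0, "wy": 0, "wz": 0, "dx": 4, "dy": 0, "dz": 0, "grip": 0},
    {"wx": 0, "wy": 0, "wz": 0, "dx": 4, "dy": 0, "dz": 0, "grip": 0},
    {"wx": 0, "wy": 0, "wz": 0, "dx": 4, "dy": 0, "dz": 0, "grip": 0},
    {"wx": 0, "wy": 0, "wz": 0, "dx": 4, "dy": 0, "dz": 0, "grip": 0},
    {"wx": 0, "wy": 0, "wz": 0, "dx": 2, "dy": 0, "dz": 0, "grip": 0},
    {"wx": 0, "wy": 0, "wz": 0, "dx": 0, "dy": 0, "dz": 0, "grip": 0},
  ],
)

```text
time_s: 17.88
tool_pos: [0.5215, 0.2704, 0.1421]
tcp_rot: [-0.166, 0.718, -0.658, 0.153]
contact_force: [-5.5, -0.6, -9.6]
grip_width: 0.17
gripper_force: 49.2
```

```bash
python3 - <<'E'
from h import *
rep()
E
```

```text
t 17.88 TCP face mm [32.  36.6 68.7] Fface [-9.1 -0.2 -6.2] g 0.17 49.2
```

move_arm(
  targets=[
    {"wx": 0, "wy": 0, "wz": 0, "dx": 1, "dy": 1, "dz": 0, "grip": 0},
    {"wx": 0, "wy": 0, "wz": 0, "dx": 1, "dy": 0, "dz": 0, "grip": 0},
    {"wx": 0, "wy": 0, "wz": 0, "dx": 1, "dy": 0, "dz": 0, "grip": 0},
    {"wx": 0, "wy": 0, "wz": 0, "dx": 0, "dy": 0, "dz": 0, "grip": 0},
  ],
)

```text
time_s: 18.22
tool_pos: [0.5215, 0.2681, 0.1423]
tcp_rot: [-0.167, 0.718, -0.658, 0.153]
contact_force: [-5.0, -1.0, -8.7]
grip_width: 0.173
gripper_force: 49.2
```

```bash
python3 - <<'E'
from h import *
rep(); knob()
E
```

```text
t 18.22 TCP face mm [31.8 34.4 69. ] Fface [-8.4 -0.5 -5.6] g 0.173 49.2
knob 3174 [[24.2 18.9 43.4]
 [31.1 26.2 68.3]
 [37.1 42.2 69.5]
 [38.5 45.7 70. ]]
```

move_arm(
  targets=[
    {"wx": 0, "wy": 0, "wz": 0, "dx": 1, "dy": 1, "dz": 0, "grip": 0},
    {"wx": 0, "wy": 0, "wz": 0, "dx": 1, "dy": 0, "dz": 0, "grip": 0},
    {"wx": 0, "wy": 0, "wz": 0, "dx": 0, "dy": 0, "dz": 0, "grip": 0},
  ],
)

```text
time_s: 18.52
tool_pos: [0.5213, 0.2664, 0.1425]
tcp_rot: [-0.168, 0.718, -0.658, 0.154]
contact_force: [-1.3, 0.0, -7.6]
grip_width: 0.177
gripper_force: 49.2
```

```bash
python3 - <<'E'
from h import *
rep()
E
```

```text
t 18.52 TCP face mm [31.6 32.7 69.3] Fface [-4.5  0.1 -6.3] g 0.177 49.2
```

move_arm(
  targets=[
    {"wx": 0, "wy": 0, "wz": 0, "dx": 1, "dy": 0, "dz": 0, "grip": 0},
    {"wx": 0, "wy": 0, "wz": 0, "dx": 1, "dy": 0, "dz": 0, "grip": 0},
    {"wx": 0, "wy": 0, "wz": 0, "dx": 1, "dy": 0, "dz": 0, "grip": 0},
    {"wx": 0, "wy": 0, "wz": 0, "dx": 0, "dy": 0, "dz": 0, "grip": 0},
  ],
)

```text
time_s: 18.85
tool_pos: [0.5213, 0.2653, 0.1427]
tcp_rot: [-0.169, 0.719, -0.657, 0.152]
contact_force: [-1.7, 7.6, -7.8]
grip_width: 0.177
gripper_force: 49.2
```

```bash
python3 - <<'E'
from h import *
rep(); knob()
E
```

```text
t 18.85 TCP face mm [31.6 31.5 69.6] Fface [-4.4  7.7 -6.6] g 0.177 49.2
knob 3143 [[24.1 16.8 44.2]
 [31.3 23.9 68.9]
 [37.  39.8 70.1]
 [38.5 43.5 70.6]]
```

It's at the shut stop, with 7.7 N felt. I'll relieve a little, lower and release.

move_arm(
  targets=[
    {"wx": 0, "wy": 0, "wz": 0, "dx": -1, "dy": 0, "dz": 4, "grip": 0},
    {"wx": 0, "wy": 0, "wz": 0, "dx": 0, "dy": 0, "dz": 4, "grip": 0},
    {"wx": 0, "wy": 0, "wz": 0, "dx": 0, "dy": 0, "dz": 4, "grip": 0},
    {"wx": 0, "wy": 0, "wz": 0, "dx": 0, "dy": 0, "dz": 2, "grip": 0},
    {"wx": 0, "wy": 0, "wz": 0, "dx": 0, "dy": 0, "dz": 0, "grip": 0.5},
    {"wx": 0, "wy": 0, "wz": 0, "dx": 0, "dy": 0, "dz": 0, "grip": 0.5},
    {"wx": 0, "wy": 0, "wz": 0, "dx": 0, "dy": 0, "dz": 0, "grip": 0.5},
    {"wx": 0, "wy": 0, "wz": 0, "dx": 0, "dy": 0, "dz": 0, "grip": 0.5},
    {"wx": 0, "wy": 0, "wz": 0, "dx": 0, "dy": 0, "dz": -15, "grip": 0.5},
    {"wx": 0, "wy": 0, "wz": 0, "dx": 0, "dy": 0, "dz": -30, "grip": 0.5},
    {"wx": 0, "wy": 0, "wz": 0, "dx": 0, "dy": 0, "dz": -35, "grip": 0.5},
    {"wx": 0, "wy": 0, "wz": 0, "dx": 10, "dy": 0, "dz": -35, "grip": 0.5},
  ],
)

```text
time_s: 19.9
tool_pos: [0.4771, 0.2508, 0.2336]
tcp_rot: [-0.167, 0.718, -0.658, 0.153]
contact_force: [0.2, -0.3, 1.1]
grip_width: 0.499
gripper_force: 0.0
```

move_arm(
  targets=[
    {"wx": 0, "wy": 0, "wz": 0, "dx": -35, "dy": 0, "dz": -20, "grip": 0.5},
    {"wx": 0, "wy": 0, "wz": 0, "dx": -35, "dy": 0, "dz": 0, "grip": 0.5},
    {"wx": 0, "wy": 0, "wz": 0, "dx": 0, "dy": 0, "dz": 0, "grip": 0.5},
  ],
)

```text
time_s: 20.15
tool_pos: [0.4632, 0.3241, 0.2536]
tcp_rot: [-0.171, 0.718, -0.657, 0.153]
contact_force: [0.3, -0.2, 0.0]
grip_width: 0.498
gripper_force: 0.0
```

```bash
python3 - <<'E'
from h import *
rep(); c=knob(); O,F=fs(); H=hsv(c); X,_,_=cloud(c,np.ones((480,640),bool)); Z=(X-O)@F*1000
Hm=((H[...,0]>20)&(H[...,0]<36)&(H[...,1]>150)&(H[...,2]>90))[c['depth']>0]
k=Hm&(abs(Z[:,2]-6)<6)&(Z[:,0]<30); print('cover',np.percentile(Z[k],[.5,50,99.5],0).round(1))
n=(abs(Z[:,0]-31)<5)&(Z[:,1]<0)&(Z[:,1]>-70)&(Z[:,2]>10)&(Z[:,2]<40); print('nose',n.sum(),np.percentile(Z[n],[1,50,99],0).round(1))
E
```

```text
t 20.15 TCP face mm [ 33.   95.3 192.3] Fface [ 0.3 -0.2 -0.1] g 0.498 0.0
knob 869 [[24.  18.2 54.3]
 [31.  31.5 56.8]
 [37.3 42.7 57.7]
 [38.1 45.3 58.5]]
cover [[-70.5 -74.2   2.6]
 [-17.4 -51.3   6. ]
 [ 18.9 -19.4   8. ]]
nose 771 [[ 26.1 -42.9  13.2]
 [ 31.1 -22.5  15.6]
 [ 35.7  -0.3  39.5]]
```

The knob is down (top at 57.7 mm) and shut, the nose reaches y −43 mm above the cover, the cover is still home, and the hand is clear.

```bash
python3 -c "
from rig import ctrl
print(ctrl.job_done())"
```

```text
the job is handed in; nothing more can be done
None
```

The job is handed in: the cover is hung fully home on both screws, the bolt is shut and down above it, the robot touches nothing, and I did not touch the cartons or bowl; it took about 20 s of the 72 s.

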